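# Zero the moisture meter and hold its probe on the board

## Robot

A 7-joint arm with a two-finger parallel gripper is mounted at the origin on the work surface. World frame = base frame: x ahead of the robot, y to its left, z up, the work surface at z = 0. Lengths are in m, angles in degrees, forces in N, time in s.
With the tool pointing down it reaches from about 0.425 to 1.025 m from the base axis. Payload 9.4 kg.
Tool frame: the origin (TCP) lies between the finger pads; the fingertips stand 8 mm ahead of it and the grasp point (between the pads) lies 11 mm behind it; z points along the fingers, x is the direction in which the jaws open and shut, and the axes are right-handed (so a half turn about z gives the same grasp; the last joint's range is limited). The gripper opens to 93 mm and grips with 3 to 60 N. Pads are 15 mm wide; open, the fingers measure 128 mm over their backs; the gripper's body (75 mm by 188 mm) begins 65 mm behind the grasp point.
Start: joints at [-78.879, 34.337, -0.143, 91.639, 0.103, 54.024, -4.572], TCP at [0.194, 0.699, 0.187] pointing down, gripper open.
Joint ranges: [-147.43, 147.43], [-19.82, 112.94], [-74.19, 73.91], [6.32, 146.72], [-59.91, 239.91], [6.04, 106.73], [-150.56, 150.56]. Speed limits (degrees/s): [127.2, 127.2, 172.46, 172.46, 180, 180, 180].

## Interface

Orientations are given as [roll, pitch, yaw] about the fixed x, y, z axes, in that order (R = Rz(yaw) Ry(pitch) Rx(roll)).
In Python, from station import monitor, capture, camera_info, order gives the robot as it stands.
- The arm moves only by the shell command python3 -m jog 'ROWS' [FORCE]. ROWS is a JSON object of lists of equal length, an entry for each row: "dp": the shift along the tool's x, y, z in m, a list of three; "roll": the turn about the tool's z in degrees; "jaw": the opening, from 0 (shut) to 1 (fully open). In form: {"dp": [[x, y, z], ...], "roll": [roll, ...], "jaw": [jaw, ...]}. A call has 1 to 8 rows; each row shifts and turns the commanded pose from where the row before left it, along the tool's axes as they then stand; what a row does not reach is not made up. A row lasts 1/8 s, in which the tool goes at most 62.5 mm and 10.7 degrees, less where a joint would pass 70% of its speed; a pose out of reach is approached as far as the arm can. A call is refused whole if a number of a shift passes 0.0625 or a number of a turn 10.7, either way. A call with a gripper value outside its range is refused whole. The fingers move at their own pace and stop on an object; FORCE is the grip in N (left out, the last holds). Time passes only in rows, so rows that do not move let the fingers close. It gives the time, the measured TCP pose, the force and the opening at its end, in the units of the state.
- monitor.observe(): the state, without advancing time (a new reading comes with each control period).
- capture(name): name is "side" or "top"; returns (picture, depth): 480x640x3 uint8, blue, green, red; 480x640 float32, m along the optical axis (not along the pixel's ray), 0 where there is no reading.
- camera_info(name): a dict with "fov_y" (degrees; the focal length in pixels is half the picture's height over the tangent of half this angle, whatever the lens; pixels are square), "cx", "cy" (the principal point, pixels), "extrinsics" (4x4, takes a point from camera to world coordinates). Camera axes: x right, y down, z forward; pixel columns grow to the right and rows downward; lengths in m; the calibration is good to about 2 mm. A picture is of the moment at which its call begins. camera_info takes no time and is no camera call.
- order.sign_off(): hands the job in, once; it reports no verdict.
The state is a dict: "time_s": time; "qpos": joint angles; "qvel": joint speeds; "joint_torque": joint torques, N m; "ee_pos": TCP position; "ee_rot": TCP orientation; "wrist_force": force on the tool from outside, world axes, zero at the start; "wrist_torque": the same for the moment, N m; "width": finger opening in m.
Only numpy, scipy, OpenCV 4.12 (cv2) and the standard library are available. Lean on these libraries where they do the work, as an engineer would, in place of code of your own. Each camera call takes 0.05 s, during which the arm holds its last target.

## Task

First zero the wood moisture meter: squeeze its trigger fully against the grip and let it spring back out. Then take the probe out of its holder and hold it square to the sloping face of the pine board with its tip on the cross in the pencilled ring, pressing lightly so that the sprung tip goes about halfway in. Finish while still holding it there, and leave the other things on the bench where they are.

Things in the scene. Friction and masses are not known exactly. Their poses are not given: they have to be found in the camera images.
- meter: moisture meter, fixed: grey base 150 x 100 x 40 mm high, small dark screen on the +x half of its top; in its middle an upright black grip (24 in x, 30 in y, up to 121 mm above the bench). Origin: underside centre, under the grip's axis; z up. Trigger on the grip's -x side. Grip and trigger span x from -36 (trigger out, at its top) or -22 (squeezed) to +12 mm
- trigger_pad (a point): point on the outer face of the meter's bare-metal trigger, 101 mm above the bench when out: press here, along the meter's x. The trigger is a bar 22 mm wide, 9 thick, 64 long on the -x side of the grip, hinged at its foot 52 mm above the bench; its top leans out and ends 115 mm above the bench
- trigger (a joint): trigger angle in rad: 0 = sprung out, grows as it is squeezed towards the grip, 0.22 = fully squeezed (at its stop, nearly touching the grip). About 5 N at the pad squeezes it fully; its spring brings it back
- holder: probe holder, fixed: an upright square wooden tube, 39 mm outside and 29 mm inside, open at the top 85 mm above the bench, on a dark foot 80 x 80 x 8 mm. A ledge inside, 55 mm above the bench, carries the probe; lift the probe 70 mm straight up to clear the tube. Origin: underside centre; z up, x and y along the tube's sides
- probe: moisture probe, loose, about 0.15 kg, standing tip down in the holder, sides along the holder's: square black handle 26 x 26 x 106 mm, a 22 mm grey cap 8 mm high on it, below it a metal nose (14 mm across, 22 long) and a sprung steel pin. Origin: centre of the handle's lower end, 55 mm above the bench in the holder; z along the handle away from the tip, x and y across the flats
- probe_tip (a point): rounded end (6 mm across) of the probe's sprung pin; on the probe's axis, 40 mm below the probe's origin when the pin is out; its z axis is the probe's z axis
- probe_pin (a joint): how far the pin is pushed into the probe, in m: 0 = out, 0.012 = fully in, 0.006 = halfway. Spring: 1.6 N to begin to move, 4 N at halfway, 6.4 N fully in
- spot (a point): centre of a pencilled ring (30 mm across, small cross inside) on the upper face of the sloping pine board, about 55 mm above the bench, 30 mm up the slope and 20 mm to +y from the face's middle. z = outward normal of the face (15 degrees from vertical), x = up the slope, y = across. Plain brown ovals on the board are knots
- board: pine board 200 x 140 x 18 mm fixed on a low stand, sloping at 15 degrees, rising away from the robot at yaw 0. Origin: centre of its underside, axes as spot; the upper face is about 22 mm above the bench at the low edge and 73 mm at the high edge
- glue: a white bottle 60 mm across and 150 mm tall standing on the bench: a bystander, leave it alone. Origin: centre of its underside
- offcut: a pine offcut 60 x 100 x 35 mm lying on the bench: a bystander, leave it alone. Origin: centre of its underside
- screwdriver: a screwdriver with a wooden handle lying on the bench: a bystander, leave it alone
Things that resemble listed ones, but are neither listed nor needed, are in the scene too. Of the things like the part that bears spot, leave any that is pink or turquoise; of the rest the larger one is meant.

How it is judged:
By the outcome, as a careful person would: the job done as asked, in the order asked, and still so for the second after the job is handed in, while the arm keeps its last pose, push and grip.
It also fails if it takes over 51 s, if anything falls off the work surface, if the arm or the gripper's body presses on something with over 40 N, if the wrist force passes 120 N, or if a joint passes its speed limit or range.

## Working session

There is one attempt and no reset: what is moved stays moved. The work goes in short steps, Python scripts to look and compute and a shell command to move; the robot and the scene stay as the last step left them, time stands still between calls to the robot, and variables do not carry over. Pictures are saved under pics/ and viewed, and the job is handed in when it is done.

```bash
ls; mkdir -p pics; python3 - <<'E'
from station import monitor, capture, camera_info
import cv2,numpy as np
print(monitor.observe())
for n in ("side","top"):
    i=camera_info(n);print(n,i)
    p,d=capture(n);cv2.imwrite(f"pics/{n}0.png",p);np.save(f"pics/{n}0d.npy",d)
E
```

```text
pics
{'time_s': 0.0, 'qpos': array([-78.87843392,  34.38346683,  -0.14556887,  91.68036147,
         0.10353551,  54.023294  ,  -4.57071127]), 'qvel': array([ 0.05915518, -0.04873508, -0.03895221,  0.01763285,  0.07124663,
        0.00878588,  0.00020553]), 'joint_torque': array([ 2.61264931e-04, -7.65054059e+01,  1.49654802e+00, -2.52363950e+01,
       -5.25955902e-02,  1.67433667e-02,  1.36252092e-04]), 'ee_pos': array([0.1938281 , 0.69806006, 0.18587683]), 'ee_rot': array([1.79991585e+02, 8.65979899e-02, 7.44887996e+01]), 'wrist_force': array([-0.2308362 ,  0.71580231,  0.03303713]), 'wrist_torque': array([ 0.04827051, -0.03508798,  0.05023387]), 'width': 0.09296621732795597}
side {'fov_y': 44.20686376868577, 'cx': 325.5400177149353, 'cy': 236.8961299873239, 'extrinsics': array([[ 0.97718206, -0.11925539,  0.1757651 ,  0.35335959],
       [-0.21211241, -0.5911974 ,  0.77813492, -0.94701849],
       [ 0.01111509, -0.79766145, -0.60300304,  0.81355271],
       [ 0.        ,  0.        ,  0.        ,  1.        ]])}
top {'fov_y': 50.02550551967595, 'cx': 314.933779194117, 'cy': 241.91351956843167, 'extrinsics': array([[-2.99151977e-02, -9.93964804e-01,  1.05541698e-01,
         4.41428895e-01],
       [-9.99552440e-01,  2.97468243e-02, -3.16948211e-03,
         4.41057156e-02],
       [ 1.08233101e-05, -1.05589278e-01, -9.94409827e-01,
         1.22158287e+00],
       [ 0.00000000e+00,  0.00000000e+00,  0.00000000e+00,
         1.00000000e+00]])}
```

View pics/side0.png

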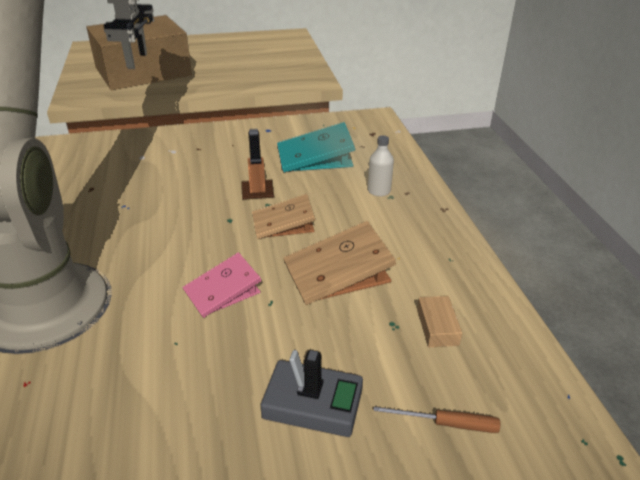

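View pics/top0.png

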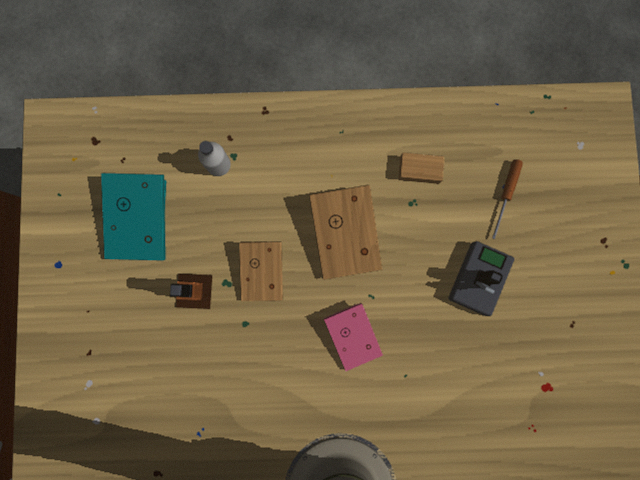

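Candidates for the spot board (top view): large pine (346,231), small pine (261,271), turquoise (134,217) and pink (353,337). I choose the large pine, with its ring at (336,222). There is only one meter (482,278) and one holder (190,290). I'll check these in close crops and measure.

```bash
cat > h.py <<'E'
import numpy as np,cv2
from station import camera_info
def K(n):
    i=camera_info(n);f=240/np.tan(np.radians(i["fov_y"]/2));return f,i["cx"],i["cy"],np.array(i["extrinsics"])
def cloud(n,d):
    f,cx,cy,E=K(n);v,u=np.mgrid[0:480,0:640]
    P=np.stack([(u-cx)/f*d,(v-cy)/f*d,d],-1)
    return P@E[:3,:3].T+E[:3,3]
def ray(n,u,v,z):
    f,cx,cy,E=K(n);r=E[:3,:3]@np.array([(u-cx)/f,(v-cy)/f,1]);o=E[:3,3]
    return o+r*(z-o[2])/r[2]
def rays(n,u,v):
    f,cx,cy,E=K(n);r=E[:3,:3]@np.array([(u-cx)/f,(v-cy)/f,1]);return E[:3,3],r/np.linalg.norm(r)
def tri(a,b):
    (o1,d1),(o2,d2)=rays(*a),rays(*b)
    A=np.c_[d1,-d2];s=np.linalg.lstsq(A,o2-o1,rcond=None)[0]
    p,q=o1+s[0]*d1,o2+s[1]*d2;return (p+q)/2,np.linalg.norm(p-q)
def proj(n,p):
    f,cx,cy,E=K(n);c=E[:3,:3].T@(np.asarray(p)-E[:3,3]);return f*c[0]/c[2]+cx,f*c[1]/c[2]+cy
E
python3 - <<'E'
from h import *
t=cv2.imread("pics/top0.png");s=cv2.imread("pics/side0.png")
def crop(im,u,v,w,k):return cv2.resize(im[v-w:v+w,u-w:u+w],(400,300) if 0 else (390,390),interpolation=cv2.INTER_CUBIC)
def c2(name,a,b):cv2.imwrite("pics/"+name,np.hstack([a,b]))
c2("c_meter.png",crop(t,482,278,45,0),crop(s,312,390,60,0))
c2("c_hold.png",crop(t,190,290,35,0),crop(s,257,165,45,0))
c2("c_board.png",crop(t,346,231,55,0),crop(s,340,262,65,0))
D=np.load("pics/top0d.npy");C=cloud("top",D)
Ds=np.load("pics/side0d.npy");Cs=cloud("side",Ds)
for nm,cl,(u,v) in [("bench",C,(400,330)),("boardc",C,(346,231)),("mtop",C,(470,290)),("sbench",Cs,(200,350)),("sboard",Cs,(340,262))]:
    print(nm,cl[v-2:v+3,u-2:u+3].reshape(-1,3).mean(0).round(4))
# board plane fit, pine top
for n,cl,(u,v) in (("top",C,(346,231)),("side",Cs,(340,262))):
    w=25;P=cl[v-w:v+w,u-w:u+w].reshape(-1,3);A=np.c_[P[:,:2],np.ones(len(P))];k=np.linalg.lstsq(A,P[:,2],rcond=None)[0]
    nrm=np.array([-k[0],-k[1],1]);nrm/=np.linalg.norm(nrm);print(n,"normal",nrm.round(4),"tilt",np.degrees(np.arccos(nrm[2])).round(2),"upslope dir",np.degrees(np.arctan2(k[1],k[0])).round(2),k)
E
```

```text
bench [ 3.574e-01 -1.530e-01 -1.000e-04]
boardc [ 0.5834 -0.029   0.0944]
mtop [ 0.4457 -0.311   0.0395]
sbench [ 0.2971 -0.2161  0.0334]
sboard [ 0.5874 -0.0476  0.0479]
top normal [ 0.4362 -0.344   0.8315] tilt 33.74 upslope dir 141.74 [-0.52452241  0.4136478   0.37525524]
side normal [0.0551 0.4352 0.8987] tilt 26.02 upslope dir -97.21 [-0.06129853 -0.48423449  0.06218079]
```

View pics/c_meter.png

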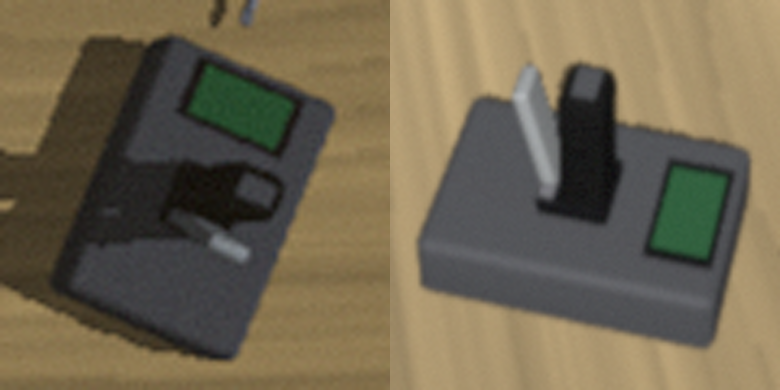

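View pics/c_hold.png

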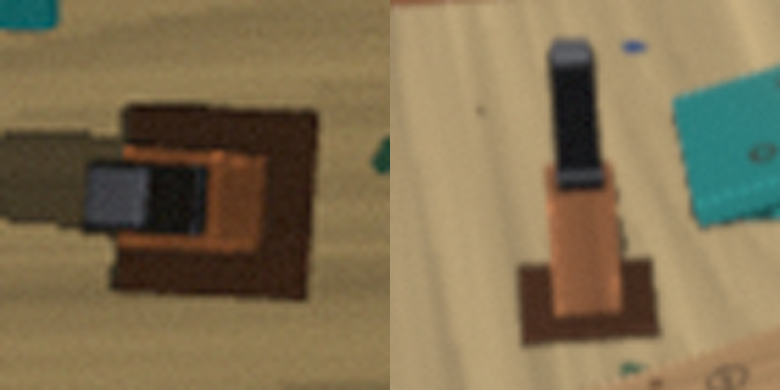

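View pics/c_board.png

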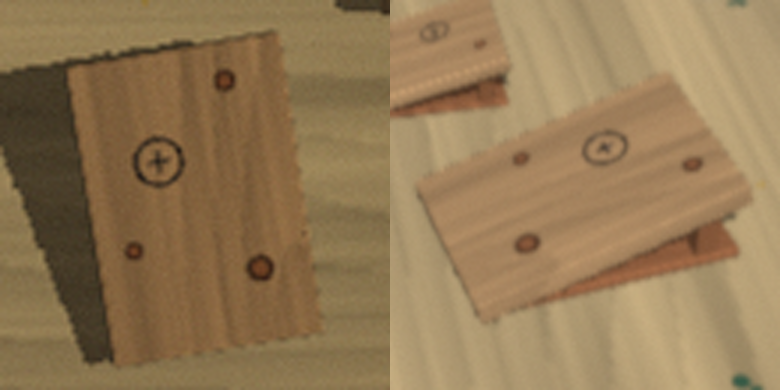

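```bash
python3 - <<'E'
from h import *
for n in("top","side"):
    D=np.load(f"pics/{n}0d.npy");C=cloud(n,D);print(n,D.min(),D.max(),(D==0).mean())
    z=C[...,2];cv2.imwrite(f"pics/z_{n}.png",np.clip(z*1500+50,0,255).astype(np.uint8))
E
```

```text
top 0.0 2.108636 0.004055989583333333
side 0.0 3.4951646 0.00380859375
```

View pics/z_top.png

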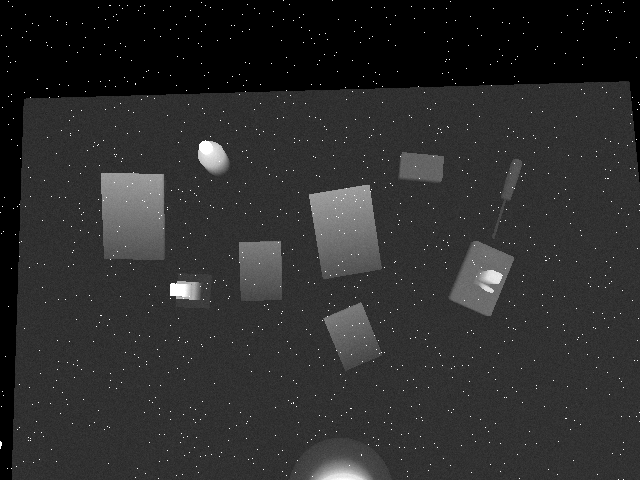

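Crops confirm it. The large pine board carries the ring and cross at top (335.6,221.4) and side (346.7,246.3). The meter's silver trigger is on the side opposite the green screen, and the probe stands in the orange tube. Next I'll measure poses from masks and medians.

```bash
python3 - <<'E'
from h import *
t=cv2.imread("pics/top0.png");s=cv2.imread("pics/side0.png")
C=cloud("top",np.load("pics/top0d.npy"));Cs=cloud("side",np.load("pics/side0d.npy"))
def plane(cl,u,v,w):
    P=cl[v-w:v+w,u-w:u+w].reshape(-1,3)
    for _ in range(6):
        k=np.linalg.lstsq(np.c_[P[:,:2],np.ones(len(P))],P[:,2],rcond=None)[0]
        r=P[:,2]-np.c_[P[:,:2],np.ones(len(P))]@k;P=P[abs(r)<max(2.5*np.median(abs(r)),.002)]
    n=np.array([-k[0],-k[1],1]);n/=np.linalg.norm(n);return n,k
for n,cl,(u,v) in (("top",C,(346,231)),("side",Cs,(340,262))):
    nr,k=plane(cl,u,v,22);print(n,nr.round(4),"tilt",np.degrees(np.arccos(nr[2])),"upslope",np.degrees(np.arctan2(k[1],k[0])))
print("spot tri",tri(("top",335.6,221.4),("side",346.7,246.3)))
for n,cl,(u,v) in (("top",C,(336,221)),("side",Cs,(347,246))):print(np.median(cl[v-3:v+4,u-3:u+4].reshape(-1,3),0))
# board outline edges
hsv=cv2.cvtColor(t,cv2.COLOR_BGR2HSV)
def rect(n,mask,z,name):
    m=cv2.morphologyEx(mask.astype(np.uint8),cv2.MORPH_OPEN,np.ones((3,3)))
    c=max(cv2.findContours(m,0,1)[0],key=cv2.contourArea)[:,0,:]
    P=np.array([ray(n,u,v,z)[:2] for u,v in c]).astype(np.float32)*1000
    r=cv2.minAreaRect(P);print(name,n,r)
M=np.zeros((480,640),bool);z=cv2.medianBlur(C[...,2].astype(np.float32),5)
b=M.copy();b[232:325,440:525]=1
rect("top",b&(z>.025),.04,"meter")
b=M.copy();b[265:320,165:225]=1
rect("top",b&(z>.0045)&(z<.0125)|(b&(z>=.0125)),.008,"foot")
zs=cv2.medianBlur(Cs[...,2].astype(np.float32),5)
b=M.copy();b[350:445,250:375]=1
mm=b&(zs>.035)&(zs<.045);P=Cs[mm];print("meter side top med",P.mean(0),cv2.minAreaRect((P[:,:2]*1000).astype(np.float32)))
for lo,hi,nm in((.112,.13,"griptop"),):
    for n,cl,zz,bb in(("top",C,z,(slice(265,300),slice(465,515))),("side",Cs,zs,(slice(340,400),slice(285,330)))):
        m=M.copy();m[bb]=1;m&=(zz>lo)&(zz<hi);print(nm,n,m.sum(),np.median(cl[m],0))
# probe cap top
for n,cl,zz,bb in(("top",C,z,(slice(275,305),slice(160,215))),("side",Cs,zs,(slice(120,170),slice(240,270)))):
    m=M.copy();m[bb]=1;q=m&(zz>.155)&(zz<.18);print("cap",n,q.sum(),np.median(cl[q],0),cl[q][:,2].max())
    q=m&(zz>.166)&(zz<.174);print("captop",q.sum(),cl[q].mean(0))
q=M.copy();q[275:305,180:215]=1;q&=(z>.082)&(z<.088);print("tube rim",q.sum(),C[q].mean(0),C[q].min(0),C[q].max(0))
E
```

```text
top [-0.2523 -0.0362  0.967 ] tilt 14.767196197184067 upslope 8.166770145103111
side [-0.2527 -0.0335  0.967 ] tilt 14.767718953292322 upslope 7.554110709673748
spot tri (array([ 0.61101637, -0.00833838,  0.05472685]), np.float64(0.00015662531232677138))
[ 0.61219811 -0.00936261  0.05452782]
[ 0.61105352 -0.00902709  0.05591633]
meter top ((473.1124572753906, -339.146728515625), (101.83616638183594, 150.1365203857422), 64.18592071533203)
foot top ((465.0906982421875, 337.24395751953125), (95.29542541503906, 79.44752502441406), 85.42935943603516)
meter side top med [ 0.47105809 -0.35599283  0.0427252 ] ((388.7264709472656, -590.276123046875), (699.2660522460938, 158.39959716796875), 71.57489013671875)
griptop top 159 [ 0.47151561 -0.33872695  0.11832356]
griptop side 297 [ 0.46827266 -0.3453959   0.11878126]
cap top 150 [0.46504821 0.32730873 0.1668219 ] 0.17406926221419394
captop 79 [0.4639637  0.33005873 0.16806033]
cap side 94 [0.46163229 0.3210312  0.16476156] 0.8135527123656755
captop 33 [0.46216322 0.32615154 0.16972339]
tube rim 82 [0.46512794 0.31911925 0.0974439 ] [0.44142889 0.04410572 0.05272027] [0.48217126 0.34594403 1.22158287]
```

```bash
python3 - <<'E'
from h import *
t=cv2.imread("pics/top0.png");s=cv2.imread("pics/side0.png")
print("grip top",tri(("top",496.5,276.8),("side",312.6,355.2)))
print("grip top z=.121",ray("top",496.5,276.8,.121),ray("side",312.6,355.2,.121))
print("trig top",tri(("top",491.2,290.7),("side",294.5,351.5)))
print("cap",tri(("top",176,290.2),("side",253.8,131.5)),ray("top",176,290.2,.169),ray("side",253.8,131.5,.169))
for n,im,bx in(("top",t,(265,320,165,225)),("side",s,(175,205,230,285))):
    h=cv2.cvtColor(im,cv2.COLOR_BGR2HSV);m=np.zeros((480,640),np.uint8);a,b,c,d=bx
    x=h[a:b,c:d].astype(int);i=im[a:b,c:d].astype(int)
    # dark brown: red-dominant
    q=(i[...,2]-i[...,0]>20)&(x[...,2]<95)&(x[...,1]>110)
    q|=(i[...,2]-i[...,0]>60)&(x[...,1]>130) if n=="top" else False
    m[a:b,c:d]=q;m=cv2.morphologyEx(m,cv2.MORPH_CLOSE,np.ones((3,3)));m=cv2.morphologyEx(m,cv2.MORPH_OPEN,np.ones((3,3)))
    c=max(cv2.findContours(m,0,1)[0],key=cv2.contourArea)[:,0,:]
    P=np.array([ray(n,u,v,.008)[:2] for u,v in c]).astype(np.float32)*1000
    print(n,cv2.minAreaRect(P),cv2.minAreaRect(c.astype(np.float32)))
    cv2.imwrite(f"pics/m_{n}.png",cv2.resize(m[a:b,c:d]*255,None,fx=6,fy=6,interpolation=0))
# meter in side: grey mask rect with top edge corners -> ray
E
```

```text
grip top (array([ 0.4716907 , -0.34457869,  0.12179459]), np.float64(2.3002940155187057e-05))
grip top z=.121 [ 0.47172399 -0.34486113  0.121     ] [ 0.47181508 -0.34388605  0.121     ]
trig top (array([ 0.44415591, -0.33149799,  0.12184004]), np.float64(0.0032451938879829684))
cap (array([0.46301643, 0.32746815, 0.16591303]), np.float64(0.0004684766590029482)) [0.46272067 0.32666022 0.169     ] [0.46272585 0.32137135 0.169     ]
top ((464.302734375, 330.9820861816406), (86.06844329833984, 80.8227310180664), 85.6747055053711) ((192.71493530273438, 290.4864501953125), (36.38734436035156, 34.579864501953125), 2.726310968399048)Traceback (most recent call last):
  File "<stdin>", line 17, in <module>
TypeError: only integer scalar arrays can be converted to a scalar index
```

```bash
python3 - <<'E'
import cv2,numpy as np
a=cv2.imread("pics/m_top.png");b=cv2.imread("pics/m_side.png")
H=max(a.shape[0],b.shape[0]);f=lambda x:cv2.copyMakeBorder(x,0,H-x.shape[0],0,20,0,value=(90,0,0))
cv2.imwrite("pics/m2.png",np.hstack([f(a),f(b)]))
E
```

```text
[ WARN:0@0.019] global loadsave.cpp:275 findDecoder imread_('pics/m_top.png'): can't open/read file: check file path/integrity
[ WARN:0@0.019] global loadsave.cpp:275 findDecoder imread_('pics/m_side.png'): can't open/read file: check file path/integrity
Traceback (most recent call last):
AttributeError: 'NoneType' object has no attribute 'shape'
```

```bash
python3 -m jog '{"dp":[[0,0.06,-0.02],[0,0.06,-0.02],[0,0.06,-0.02],[0,0.06,0],[0,0.06,0],[0,0.06,0],[0,0.06,0],[0,0.06,0]],"roll":[5,5,5,5,5,5,5,5],"jaw":[1,1,1,1,1,1,1,1]}'; cat >> h.py <<'E'
def goto(x,y,z,yaw):
    "remaining shift in tool axes to a pose, and roll"
    from station import monitor
    from scipy.spatial.transform import Rotation as R
    o=monitor.observe();Rm=R.from_euler("xyz",o["ee_rot"],degrees=True).as_matrix()
    d=Rm.T@(np.array([x,y,z])-o["ee_pos"]);dy=(o["ee_rot"][2]-yaw+90)%180-90
    print("t",o["time_s"],"pos",o["ee_pos"].round(4),"rot",o["ee_rot"].round(2),"| dp",d.round(4),"roll",round(dy,2),"F",o["wrist_force"].round(1),"w",round(o["width"],4))
E
python3 -c "
from h import *
goto(.467,-.342,.16,-25.7)
for n,p in (('top',[(177.4,273.5),(212.1,274.7),(209.9,308.8),(175.1,307)]),):
  P=[ray(n,u,v,.008)[:2] for u,v in p];print(np.mean(P,0),np.round(P,4).tolist())
# side foot corners from crop: (520,267),(652,258),(658,335),(524,345)
P=[ray('side',212+(u-390)*90/390,120+v*90/390,.008)[:2] for u,v in [(520,267),(652,258),(658,335),(524,345)]];print(np.mean(P,0),np.round(P,4).tolist())
"
```

```text
time_s: 1.1
ee_pos: [0.5876, 0.4415, 0.2455]
ee_rot: [180.0, 0.0, 34.3]
wrist_force: [0.2, 0.9, -0.7]
width: 0.0931
t 1.1 pos [0.5876 0.4415 0.2455] rot [1.7999e+02 4.0000e-02 3.4330e+01] | dp [-0.5414  0.579   0.0859] roll 60.03 F [ 0.2  0.9 -0.7] w 0.0931
[0.46300404 0.32849979] [[0.5051, 0.3665], [0.4998, 0.2848], [0.4202, 0.2906], [0.4269, 0.372]]
[0.46288524 0.3209072 ] [[0.4275, 0.3654], [0.5057, 0.3603], [0.4972, 0.2767], [0.4212, 0.2813]]
```

```bash
python3 -m jog '{"dp":[[-0.02,0.06,0],[-0.02,0.06,0],[-0.02,0.06,0],[-0.02,0.06,0],[-0.01,0.06,0],[-0.01,0.06,0],[-0.01,0.06,0],[-0.01,0.06,0]],"roll":[5,5,5,5,5,5,5,5],"jaw":[1,1,1,1,1,1,1,1]}'; 
python3 -c "
from h import *
goto(.467,-.342,.16,-25.7)"
```

```text
time_s: 2.1
ee_pos: [0.6126, -0.0469, 0.2458]
ee_rot: [180.0, 0.0, -5.7]
wrist_force: [0.4, -0.5, 0.4]
width: 0.093
t 2.1 pos [ 0.6126 -0.0469  0.2458] rot [ 1.7999e+02  1.0000e-02 -5.6700e+00] | dp [-0.1157  0.308   0.0859] roll 20.03 F [ 0.4 -0.5  0.4] w 0.093
```

```bash
python3 -m jog '{"dp":[[-0.02,0.05,0],[-0.02,0.05,0],[-0.02,0.05,0],[-0.02,0.05,0],[-0.02,0.05,0.01],[-0.016,0.058,0.02],[0,0,0.02],[0,0,0.02]],"roll":[0,0,0,0,0,0,10,10],"jaw":[1,1,1,1,1,1,1,1]}'; 
python3 - <<'E'
from h import *
from station import capture
goto(.467,-.342,.09,-25.7)
a=[capture(n)[0] for n in("top","side")]
cv2.imwrite("pics/g1.png",np.hstack([cv2.resize(a[0][218:338,420:540],(390,390)),cv2.resize(a[1][310:450,240:380],(390,390))]))
E
```

```text
time_s: 3.1
ee_pos: [0.4673, -0.3407, 0.1756]
ee_rot: [180.0, 0.0, -26.0]
wrist_force: [0.3, 1.4, 0.1]
width: 0.0929
t 3.1 pos [ 0.4673 -0.3407  0.1756] rot [ 1.800e+02  1.000e-02 -2.599e+01] | dp [0.0003 0.0013 0.0856] roll -0.29 F [0.3 1.4 0.1] w 0.0929
```

View pics/g1.png

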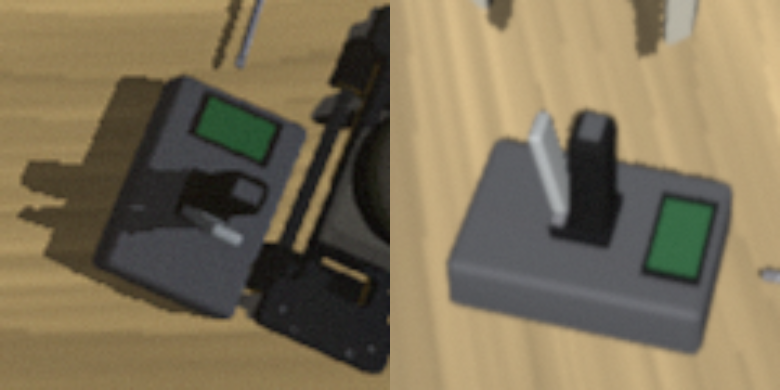

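The grip and trigger stand free below the open jaws: grip top at about (495,276) and trigger at about (491,290) in the top view, with the fingers above and still clear. Descending.

```bash
python3 -m jog '{"dp":[[0,0.001,0.02],[0,0,0.025],[0,0,0.025],[0,0,0.0155],[0,0,0],[0,0,0]],"roll":[0,0,0,0,0,0],"jaw":[1,1,1,1,1,1]}'; 
python3 - <<'E'
from h import *
from station import capture
goto(.467,-.342,.09,-25.7)
a=[capture(n)[0] for n in("top","side")]
cv2.imwrite("pics/g2.png",np.hstack([cv2.resize(a[0][218:338,420:540],(390,390)),cv2.resize(a[1][310:450,240:380],(390,390))]))
E
```

```text
time_s: 3.95
ee_pos: [0.4682, -0.3409, 0.0917]
ee_rot: [180.0, -0.1, -25.5]
wrist_force: [-0.6, 0.4, 1.0]
width: 0.0931
t 3.95 pos [ 0.4682 -0.3409  0.0917] rot [ 1.800e+02 -6.000e-02 -2.547e+01] | dp [-0.0006  0.0015  0.0017] roll 0.23 F [-0.6  0.4  1. ] w 0.0931
```

View pics/g2.png

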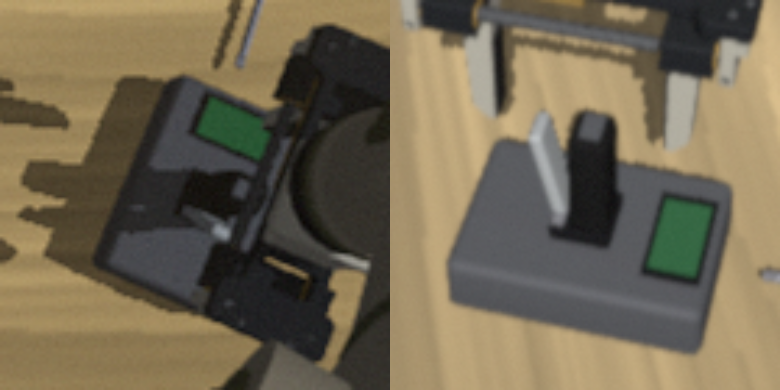

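```bash
python3 - <<'E'
from h import *
x=np.array([np.cos(np.radians(-25.5)),np.sin(np.radians(-25.5)),0])
c=np.array([.4682,-.3409,.0837])
for k in(-.05,.05):
  for n in("side","top"):print(k,n,proj(n,c+k*x))
for z in(.121,.115):print("grip",z,proj("side",[.4717,-.344,z]),proj("top",[.4717,-.344,z]))
E
```

```text
-0.05 side (np.float64(279.6065435622793), np.float64(364.2887367839111))
-0.05 top (np.float64(480.45457782835217), np.float64(299.9523340283648))
0.05 side (np.float64(341.03701567276636), np.float64(376.1251784845561))
0.05 top (np.float64(497.24397279041216), np.float64(258.4170744043864))
grip 0.121 (np.float64(312.5409679786851), np.float64(355.2669917865204)) (np.float64(496.09828344182023), np.float64(276.8233216415975))
grip 0.115 (np.float64(312.54933027615607), np.float64(357.9006953159211)) (np.float64(495.11989584057136), np.float64(276.9297568078946))
```

```bash
python3 - <<'E'
from h import *
from station import capture
p,d=capture("side");C=cloud("side",d)
z=cv2.medianBlur(C[...,2].astype(np.float32),5)
for u0,u1,v0,v1 in((265,290,325,360),(335,355,330,372)):
    for v in range(v0,v1,4):
        P=C[v,u0:u1];P=P[(P[:,2]>.06)];
        if len(P):print(v,len(P),np.median(P,0).round(3),u0+np.flatnonzero(C[v,u0:u1][:,2]>.06)[[0,-1]])
cv2.imwrite("pics/g3.png",cv2.resize(p[300:440,230:390],(800,700)))
E
```

```text
325 14 [ 0.415 -0.324  0.179] [267 280]
329 14 [ 0.416 -0.324  0.17 ] [267 280]
333 13 [ 0.416 -0.325  0.163] [268 280]
337 14 [ 0.417 -0.326  0.154] [268 281]
341 13 [ 0.416 -0.327  0.146] [269 281]
345 11 [ 0.417 -0.326  0.137] [270 280]
349 7 [ 0.418 -0.328  0.129] [273 279]
330 19 [ 0.506 -0.4    0.225] [336 354]
334 19 [ 0.507 -0.398  0.216] [336 354]
338 13 [ 0.514 -0.374  0.181] [339 351]
342 12 [ 0.513 -0.372  0.171] [339 350]
346 12 [ 0.514 -0.373  0.164] [339 350]
350 12 [ 0.513 -0.372  0.154] [338 349]
354 11 [ 0.512 -0.373  0.147] [338 348]
358 10 [ 0.511 -0.372  0.137] [338 347]
362 6 [ 0.509 -0.372  0.128] [338 343]
366 1 [ 0.353 -0.947  0.814] [335 335]
```

View pics/g3.png

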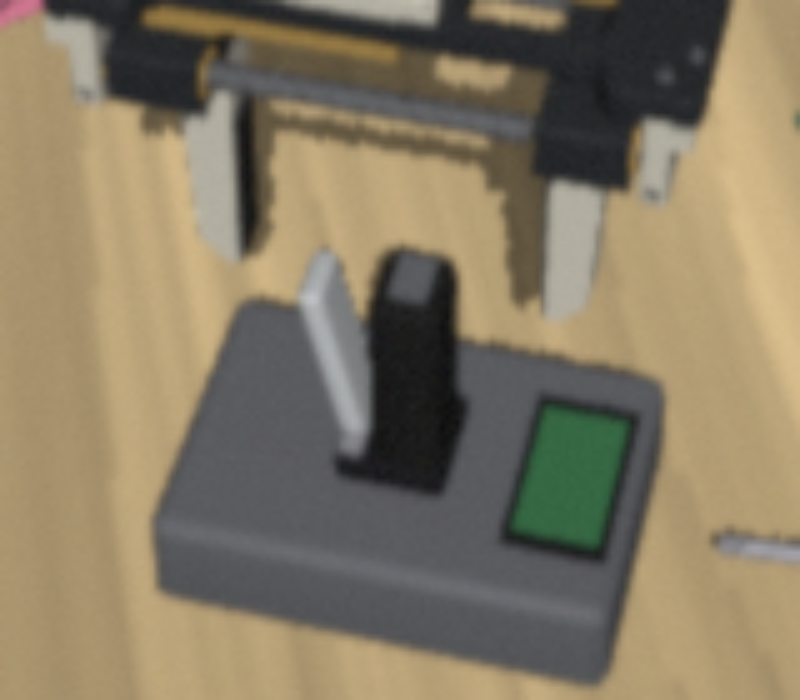

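```bash
python3 - <<'E'
from h import *
from station import capture
goto(.467,-.342,.09,-25.7)
p,d=capture("top");C=cloud("top",d);z=cv2.medianBlur(C[...,2].astype(np.float32),5)
m=z[215:345,455:560];
for a in range(215,345,10):print(a,(z[a,455:565:8]*1000).round().astype(int))
goto(.467,-.342,.09,-25.7)
E
```

```text
t 4.1 pos [ 0.4682 -0.3408  0.0917] rot [ 1.800e+02 -8.000e-02 -2.549e+01] | dp [-0.0006  0.0016  0.0017] roll 0.21 F [ 0.2 -0.4  0.3] w 0.0932
215 [-1  0  0  0 -1 -1  0  1  0  0 -1  0 -1 -1]
225 [ -1   0  -1   0   0   3  -1   0 247   1   0  -1   0   0]
235 [ -1   0  -1   0   0   2   0 228 251 250 250 248   0 468]
245 [  0   0  24  40  35   0   2 231 249 234 250 456 482 493]
255 [  0   1  39  40  42  41 146 232 223 348 453 478 498 526]
265 [ -1  29  40  40  40  41 224 301 347 380 483 516 543 565]
275 [  1  39  39  55 112 122 119 306 352 385 505 554 585 603]
285 [ 32  40  40  60  73 223 294 299 343 369 399 599 624 636]
295 [ 38  40  39  39 230 232 249 262 294 331 598 639 656 666]
305 [ -1  24  38  40 250 249 231 231 248   1 644 670 690 696]
315 [ -1  -1  -1   0 250 249 250 250 249   1 683 708 720 724]
325 [  0   0   0  -1   0   0 830 251 248 703 733 743 749 750]
335 [  0  -1   0   0   3 831 845 842 836 754 763 769 771 771]
t 4.15 pos [ 0.4682 -0.3407  0.0916] rot [ 1.800e+02 -7.000e-02 -2.549e+01] | dp [-0.0005  0.0017  0.0016] roll 0.21 F [-0.3 -0.  -0.2] w 0.0935
```

The side depth puts the fingertips at about z=0.124 (left (276,351), right (345,364)), while the reported TCP implies 0.084. So the reported z appears about 40 mm low, and the xy agrees. I'll go down by what the picture shows and look again.

```bash
python3 -m jog '{"dp":[[0,0.001,0.015],[0,0,0.015],[0,0,0.01],[0,0,0]],"roll":[0,0,0,0],"jaw":[1,1,1,1]}'; 
python3 - <<'E'
from h import *
from station import capture
goto(.467,-.342,.05,-25.7)
p,d=capture("side");C=cloud("side",d)
for u0,u1,v0,v1 in((265,290,340,372),(335,355,350,384)):
    for v in range(v0,v1,4):
        P=C[v,u0:u1];P=P[(P[:,2]>.06)&(P[:,2]<.3)];
        if len(P):print(v,len(P),np.median(P,0).round(3))
cv2.imwrite("pics/g4.png",cv2.resize(p[300:440,230:390],(800,700)))
E
```

```text
time_s: 4.65
ee_pos: [0.4667, -0.3411, 0.0496]
ee_rot: [-180.0, 0.1, -25.5]
wrist_force: [-0.8, -0.1, 0.3]
width: 0.0931
t 4.65 pos [ 0.4667 -0.3411  0.0496] rot [-1.7999e+02  1.2000e-01 -2.5530e+01] | dp [ 0.0006  0.0007 -0.0004] roll 0.17 F [-0.8 -0.1  0.3] w 0.0931
340 22 [ 0.418 -0.349  0.175]
344 14 [ 0.414 -0.325  0.139]
348 13 [ 0.415 -0.326  0.13 ]
352 13 [ 0.415 -0.326  0.121]
356 13 [ 0.416 -0.326  0.112]
360 13 [ 0.415 -0.326  0.103]
364 11 [ 0.415 -0.326  0.095]
368 6 [ 0.417 -0.328  0.086]
350 19 [ 0.506 -0.401  0.186]
354 20 [ 0.507 -0.401  0.179]
358 17 [ 0.513 -0.374  0.138]
362 12 [ 0.512 -0.373  0.129]
366 12 [ 0.512 -0.373  0.12 ]
370 11 [ 0.511 -0.371  0.109]
374 10 [ 0.511 -0.373  0.101]
378 9 [ 0.511 -0.372  0.092]
382 2 [ 0.508 -0.37   0.08 ]
```

View pics/g4.png

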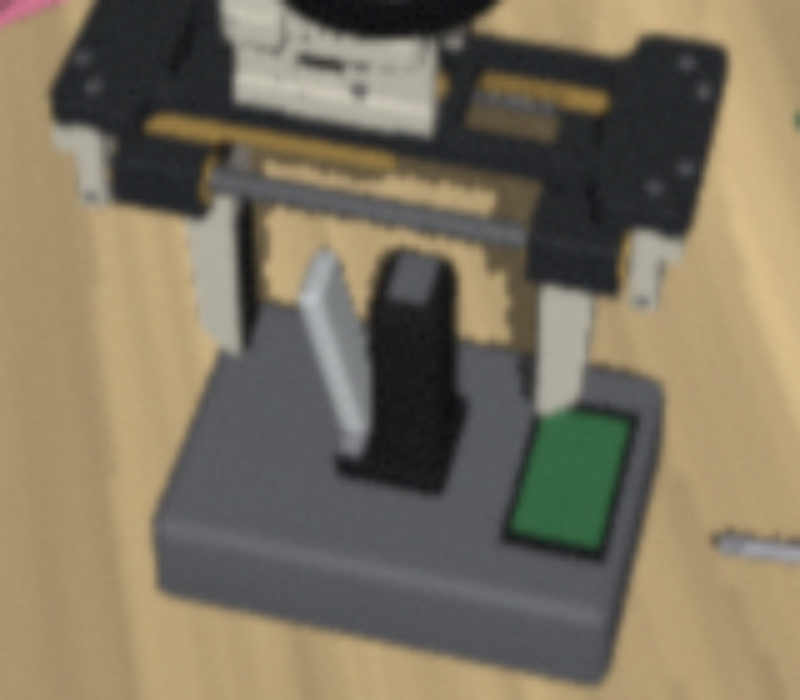

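```bash
python3 -m jog '{"dp":[[0,0,0],[0,0,0],[0,0,0],[0,0,0],[0,0,0],[0,0,0]],"roll":[0,0,0,0,0,0],"jaw":[0.3,0.3,0.3,0.3,0.3,0.3]}' 15; 
python3 - <<'E'
from h import *
from station import capture
goto(.467,-.342,.05,-25.7)
p,d=capture("side")
cv2.imwrite("pics/g5.png",cv2.resize(p[300:440,230:390],(800,700)))
E
```

```text
time_s: 5.45
ee_pos: [0.4666, -0.341, 0.0508]
ee_rot: [-180.0, 0.1, -25.5]
wrist_force: [-4.5, 0.3, 3.7]
width: 0.0377
t 5.45 pos [ 0.4666 -0.341   0.0508] rot [-1.7998e+02  7.0000e-02 -2.5520e+01] | dp [0.0008 0.0007 0.0008] roll 0.18 F [-4.5  0.3  3.7] w 0.0377
```

View pics/g5.png

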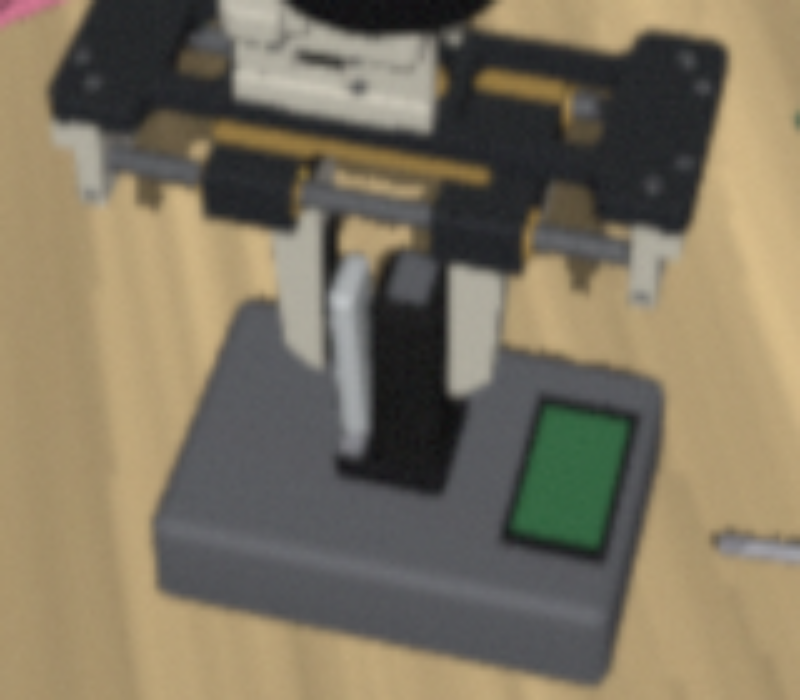

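```bash
python3 -m jog '{"dp":[[0,0,0],[0,0,0],[0,0,0],[0,0,0]],"roll":[0,0,0,0],"jaw":[0.3,0.3,0.3,0.3]}' 25; 
python3 - <<'E'
from h import *
goto(.467,-.342,.05,-25.7)
from station import capture
p,d=capture("side")
cv2.imwrite("pics/g6.png",cv2.resize(p[330:410,270:350],(600,600),interpolation=cv2.INTER_CUBIC))
E
```

```text
time_s: 6.0
ee_pos: [0.4682, -0.3419, 0.0509]
ee_rot: [180.0, -0.1, -25.5]
wrist_force: [4.4, -2.2, -0.9]
width: 0.0333
t 6.0 pos [ 0.4682 -0.3419  0.0509] rot [ 1.7998e+02 -8.0000e-02 -2.5510e+01] | dp [-0.001   0.0006  0.0009] roll 0.19 F [ 4.4 -2.2 -0.9] w 0.0333
```

View pics/g6.png

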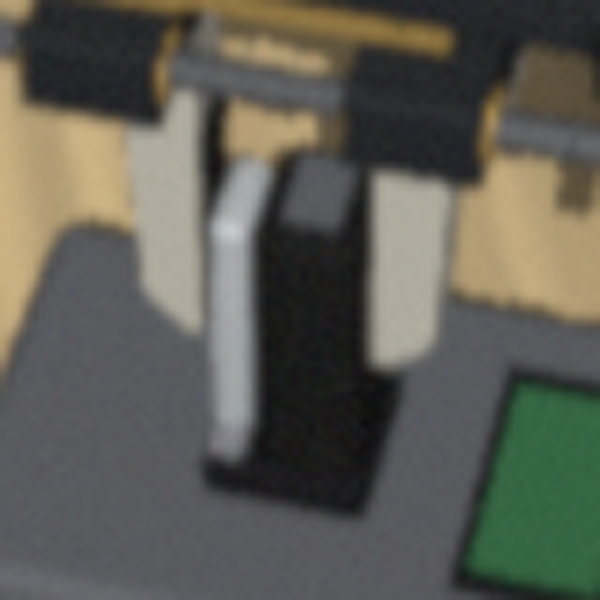

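```bash
python3 -m jog '{"dp":[[0,0,0],[0,0,0],[0,0,0]],"roll":[0,0,0],"jaw":[0.25,0.25,0.25]}' 35; python3 -m jog '{"dp":[[0,0,0],[0,0,0],[0,0,0],[0,0,0],[0,0,0],[0,0,0],[0,0,0]],"roll":[0,0,0,0,0,0,0],"jaw":[1,1,1,1,1,1,1]}'
python3 - <<'E'
from h import *
goto(.467,-.342,.05,-25.7)
from station import capture
p,d=capture("side")
cv2.imwrite("pics/g7.png",cv2.resize(p[330:410,270:350],(500,500),interpolation=cv2.INTER_CUBIC))
E
```

```text
time_s: 6.42
ee_pos: [0.4683, -0.3419, 0.0509]
ee_rot: [180.0, -0.1, -25.5]
wrist_force: [6.1, -2.4, -2.0]
width: 0.0328
time_s: 7.3
ee_pos: [0.4675, -0.3415, 0.0509]
ee_rot: [180.0, -0.0, -25.5]
wrist_force: [0.4, -0.3, 0.8]
width: 0.0925
t 7.3 pos [ 0.4675 -0.3415  0.0509] rot [ 1.800e+02 -1.000e-02 -2.551e+01] | dp [-0.0002  0.0007  0.0009] roll 0.19 F [ 0.4 -0.3  0.8] w 0.0925
```

View pics/g7.png

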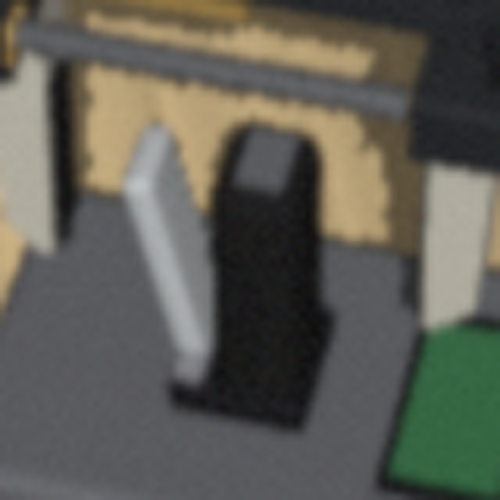

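The trigger was squeezed to its stop (width 0.033), then opened, and it is sprung out again with its top at about (294,352) in the side view. Now on to the probe.

```bash
python3 -m jog '{"dp":[[0,0,-0.05],[0,0,-0.05],[0,0,-0.05],[0.01,-0.06,0],[0.01,-0.06,0],[0.01,-0.06,0],[0,-0.06,0],[0,-0.06,0]],"roll":[0,0,0,-6,-6,-6,-6,-6],"jaw":[1,1,1,1,1,1,1,1]}' 20;  python3 -m jog '{"dp":[[0,-0.06,0],[0,-0.06,0],[0,-0.06,0],[0,-0.06,0]],"roll":[-6,-6,-6,-6],"jaw":[1,1,1,1]}'
python3 -c "
from h import *
goto(.463,.326,.15,85.6)"
```

```text
time_s: 8.35
ee_pos: [0.5653, -0.0609, 0.2008]
ee_rot: [180.0, -0.0, 4.7]
wrist_force: [1.7, 0.7, -0.1]
width: 0.0928
time_s: 8.85
ee_pos: [0.5089, 0.1709, 0.2009]
ee_rot: [180.0, -0.0, 28.7]
wrist_force: [0.4, 1.0, -0.3]
width: 0.0926
t 8.85 pos [0.5089 0.1709 0.2009] rot [ 1.7999e+02 -4.0000e-02  2.8690e+01] | dp [ 0.0342 -0.1581  0.0509] roll -56.91 F [ 0.4  1.  -0.3] w 0.0926
```

```bash
python3 -m jog '{"dp":[[0.0115,-0.053,0],[0.0115,-0.053,0],[0.0112,-0.052,0],[0,0,0],[0,0,0],[0,0,0],[0,0,0],[0,0,0]],"roll":[0,0,0,-10,-10,-10,-10,-10],"jaw":[1,1,1,1,1,1,1,1]}';  python3 -m jog '{"dp":[[0,0,0],[0,0,0]],"roll":[-7,0],"jaw":[1,1]}'
python3 - <<'E'
from h import *
from station import capture
goto(.463,.326,.15,85.6)
a=[]
for n,c in(("top",(240,350,115,245)),("side",(60,200,190,330))):
    p,d=capture(n);np.save(f"pics/d_{n}1.npy",d);cv2.imwrite(f"pics/p_{n}1.png",p)
    q=p[c[0]:c[1],c[2]:c[3]];a.append(cv2.resize(q,(395,int(395*q.shape[0]/q.shape[1]))))
H=max(x.shape[0] for x in a);a=[cv2.copyMakeBorder(x,0,H-x.shape[0],0,0,0) for x in a]
cv2.imwrite("pics/h1.png",np.hstack(a))
E
```

```text
time_s: 9.85
ee_pos: [0.464, 0.324, 0.2008]
ee_rot: [180.0, 0.0, 78.8]
wrist_force: [-0.0, 0.6, 0.0]
width: 0.093
time_s: 10.1
ee_pos: [0.4641, 0.3238, 0.2008]
ee_rot: [-180.0, -0.0, 85.4]
wrist_force: [0.2, -0.6, -0.4]
width: 0.0927
t 10.1 pos [0.4641 0.3238 0.2008] rot [-179.99   -0.     85.41] | dp [ 0.0021 -0.0013  0.0508] roll -0.19 F [ 0.2 -0.6 -0.4] w 0.0927
```

View pics/h1.png

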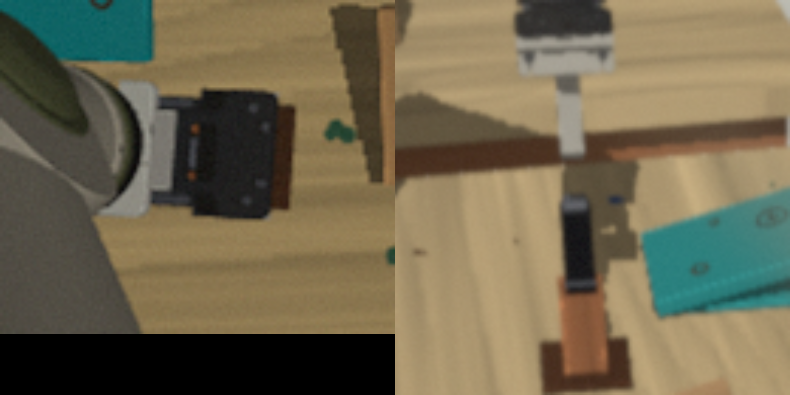

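```bash
python3 - <<'E'
from h import *
d=np.load("pics/d_side1.npy");C=cloud("side",d)
for v in range(88,160,6):
    P=C[v,235:272];m=(P[:,2]>.1)&(P[:,2]<.4)&(P[:,1]<.36);
    if m.sum()>3:
        Q=P[m];print(v,m.sum(),235+np.flatnonzero(m)[[0,-1]],np.median(Q,0).round(4),Q[[0,-1],0].round(4))
E
```

```text
88 8 [247 254] [0.4566 0.2591 0.3036] [0.4495 0.4642]
94 9 [247 255] [0.4568 0.2586 0.2898] [0.4491 0.4654]
100 8 [248 255] [0.4573 0.2615 0.2751] [0.4499 0.4647]
106 9 [248 256] [0.4576 0.2627 0.2604] [0.4486 0.4664]
112 8 [249 256] [0.4575 0.2616 0.2467] [0.4495 0.4658]
130 9 [249 257] [0.4619 0.3275 0.1699] [0.4525 0.4709]
136 11 [249 259] [0.4621 0.3172 0.1592] [0.4503 0.4739]
142 11 [249 259] [0.461  0.318  0.1433] [0.4492 0.4731]
148 11 [249 259] [0.46   0.3171 0.1276] [0.4487 0.4722]
154 10 [251 260] [0.4631 0.3181 0.11  ] [0.4522 0.4737]
```

```bash
python3 -m jog '{"dp":[[0.0055,0,0.01],[0,0,0.03],[0,0,0.03],[0,0,0.03],[0,0,0.022],[0,0,0]],"roll":[0,0,0,0,0,0],"jaw":[1,1,1,1,1,1]}'
python3 - <<'E'
from h import *
from station import capture
goto(.4635,.3295,.079,85.6)
p,d=capture("side");np.save("pics/d_side2.npy",d)
cv2.imwrite("pics/h2.png",cv2.resize(p[90:210,200:320],(600,600),interpolation=cv2.INTER_CUBIC))
E
```

```text
time_s: 10.95
ee_pos: [0.4633, 0.3292, 0.0769]
ee_rot: [-179.9, 0.1, 85.5]
wrist_force: [-0.8, 0.3, 0.4]
width: 0.0927
t 10.95 pos [0.4633 0.3292 0.0769] rot [-1.7986e+02  1.5000e-01  8.5470e+01] | dp [ 0.0003  0.0002 -0.0021] roll -0.13 F [-0.8  0.3  0.4] w 0.0927
```

View pics/h2.png

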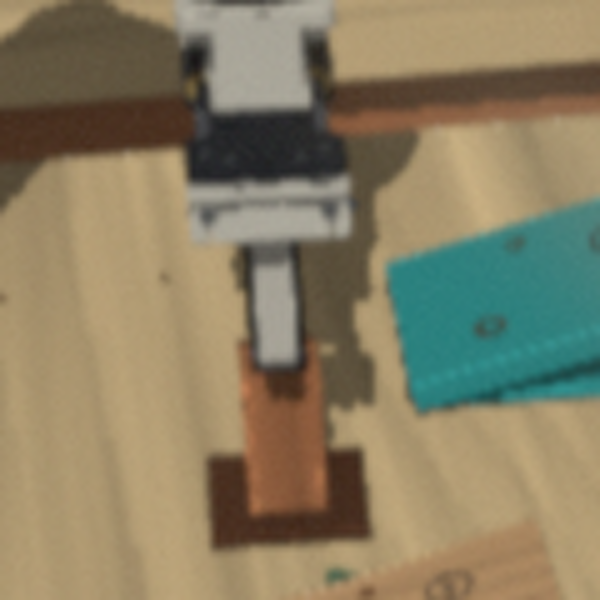

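The near finger (255,150) stands in front of the probe and centred on it, with its tip in line with the tube. Closing.

```bash
python3 -m jog '{"dp":[[0,0,0],[0,0,0],[0,0,0],[0,0,0],[0,0,0],[0,0,0],[0,0,0]],"roll":[0,0,0,0,0,0,0],"jaw":[0.2,0.2,0.2,0.2,0.2,0.2,0.2]}' 15
```

```text
time_s: 11.88
ee_pos: [0.4644, 0.3296, 0.0788]
ee_rot: [180.0, 0.0, 85.5]
wrist_force: [1.2, 0.6, -0.5]
width: 0.0278
```

```bash
python3 -m jog '{"dp":[[0,0,0],[0,0,0],[0,0,-0.01],[0,0,-0.014],[0,0,-0.014],[0,0,0]],"roll":[0,0,0,0,0,0],"jaw":[0.2,0.2,0.2,0.2,0.2,0.2]}' 15
python3 - <<'E'
from h import *
from station import capture
goto(.4635,.3295,.079,85.6)
p,d=capture("side");np.save("pics/d_side3.npy",d)
cv2.imwrite("pics/h3.png",cv2.resize(p[90:210,200:320],(600,600),interpolation=cv2.INTER_CUBIC))
E
```

```text
time_s: 12.62
ee_pos: [0.4652, 0.3301, 0.1185]
ee_rot: [179.9, -0.1, 85.5]
wrist_force: [-0.2, 0.6, -1.6]
width: 0.0261
t 12.625 pos [0.4652 0.3301 0.1185] rot [ 1.7988e+02 -1.1000e-01  8.5480e+01] | dp [-0.0008 -0.0017  0.0395] roll -0.12 F [-0.2  0.6 -1.6] w 0.0261
```

View pics/h3.png

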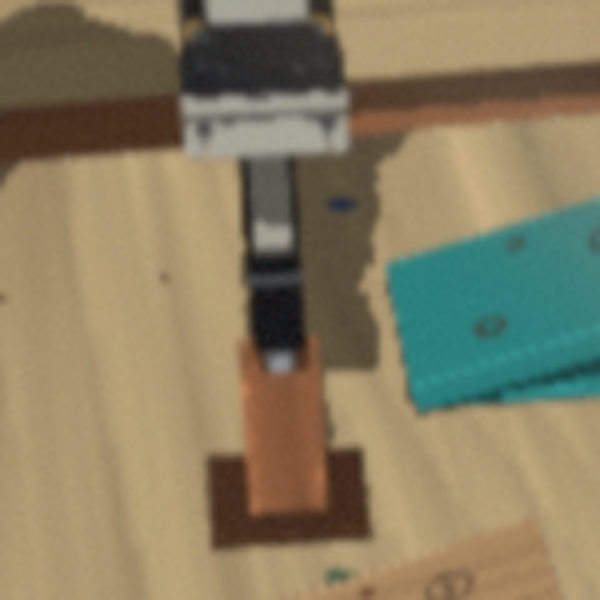

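```bash
python3 -m jog '{"dp":[[0,0,0.003],[0,-0.004,0],[0,-0.004,0],[0,-0.004,0],[0,-0.004,0],[0,-0.004,0],[0,-0.004,0],[0,-0.003,0]],"roll":[0,0,0,0,0,0,0,0],"jaw":[0.2,0.2,0.2,0.2,0.2,0.2,0.2,0.2]}' 6
python3 - <<'E'
from h import *
from station import capture
goto(.4635,.3295,.079,85.6)
p,d=capture("side");np.save("pics/d_side4.npy",d)
cv2.imwrite("pics/h4.png",cv2.resize(p[90:210,200:320],(600,600),interpolation=cv2.INTER_CUBIC))
E
```

```text
time_s: 13.68
ee_pos: [0.4373, 0.3317, 0.1138]
ee_rot: [180.0, -0.0, 85.5]
wrist_force: [1.2, -1.0, -2.2]
width: 0.026
t 13.675 pos [0.4373 0.3317 0.1138] rot [179.99  -0.    85.49] | dp [-0.0002  0.0263  0.0348] roll -0.11 F [ 1.2 -1.  -2.2] w 0.026
```

View pics/h4.png

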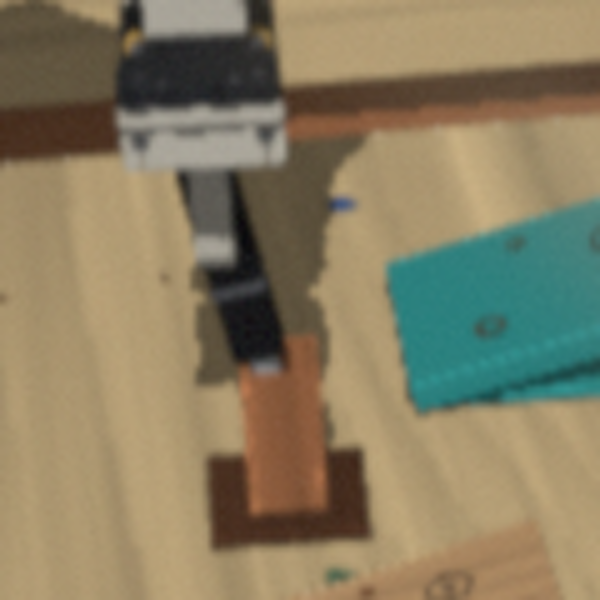

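```bash
python3 -m jog '{"dp":[[0,-0.0025,0],[0,0,0]],"roll":[0,0],"jaw":[0.2,0.2]}' 6
python3 -m jog '{"dp":[[0,0,0],[0,0,0],[0,0,-0.02],[0,0,-0.04],[0,0,-0.04],[0,0,0],[0,0,0]],"roll":[0,0,0,0,0,0,0],"jaw":[0.2,0.2,0.2,0.2,0.2,0.2,0.2]}' 45
python3 - <<'E'
from h import *
from station import capture
goto(.4635,.3295,.079,85.6)
p,d=capture("side");np.save("pics/d_side5.npy",d);cv2.imwrite("pics/side5.png",p)
cv2.imwrite("pics/h5.png",cv2.resize(p[30:190,180:340],(640,640),interpolation=cv2.INTER_CUBIC))
E
```

```text
time_s: 13.98
ee_pos: [0.4349, 0.332, 0.1138]
ee_rot: [-180.0, -0.0, 85.5]
wrist_force: [0.3, 0.4, -2.7]
width: 0.0259
time_s: 14.85
ee_pos: [0.4345, 0.3315, 0.2132]
ee_rot: [-180.0, 0.0, 85.5]
wrist_force: [1.0, -0.4, -2.9]
width: 0.0259
t 14.85 pos [0.4345 0.3315 0.2132] rot [-1.7996e+02  4.0000e-02  8.5490e+01] | dp [0.0004 0.0291 0.1341] roll -0.11 F [ 1.  -0.4 -2.9] w 0.0259
```

View pics/h5.png

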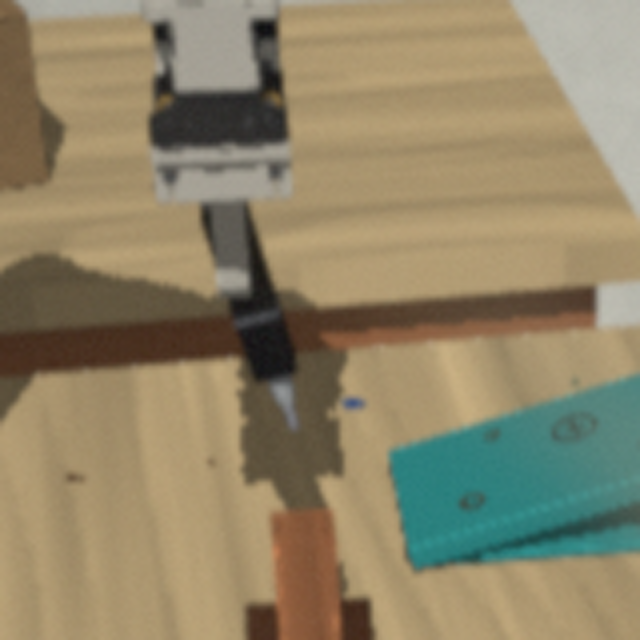

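```bash
python3 -m jog '{"dp":[[0,0,0],[0,0,0],[-0.03,0.007,0],[-0.05,0.012,0],[-0.05,0.012,0],[-0.05,0.012,0],[-0.05,0.012,0],[-0.05,0.012,0]],"roll":[-6.2,-6.2,0,0,0,0,0,0],"jaw":[0.2,0.2,0.2,0.2,0.2,0.2,0.2,0.2]}' 45
python3 -m jog '{"dp":[[-0.05,0.012,0.01],[-0.031,0.005,0.02],[0,0,0],[0,0,0]],"roll":[0,0,0,0],"jaw":[0.2,0.2,0.2,0.2]}' 45
python3 - <<'E'
from h import *
from station import capture
goto(.567,-.0145,.175,97.9)
for n in("top","side"):
    p,d=capture(n);np.save(f"pics/d_{n}6.npy",d);cv2.imwrite(f"pics/{n}6.png",p)
p=cv2.imread("pics/side6.png");t=cv2.imread("pics/top6.png")
cv2.imwrite("pics/h6.png",cv2.resize(p[140:300,250:410],(600,600),interpolation=cv2.INTER_CUBIC))
cv2.imwrite("pics/h6t.png",cv2.resize(t[160:300,260:420],(600,525),interpolation=cv2.INTER_CUBIC))
E
```

```text
time_s: 15.9
ee_pos: [0.5395, 0.062, 0.2123]
ee_rot: [-179.9, 0.0, 97.9]
wrist_force: [-0.5, 0.5, -2.0]
width: 0.0259
time_s: 16.4
ee_pos: [0.5671, -0.0135, 0.1828]
ee_rot: [-179.9, -0.0, 97.9]
wrist_force: [-0.0, -0.8, -1.5]
width: 0.026
t 16.4 pos [ 0.5671 -0.0135  0.1828] rot [-1.7988e+02 -4.0000e-02  9.7910e+01] | dp [-0.001  -0.0002  0.0078] roll 0.01 F [-0.  -0.8 -1.5] w 0.026
```

View pics/h6.png

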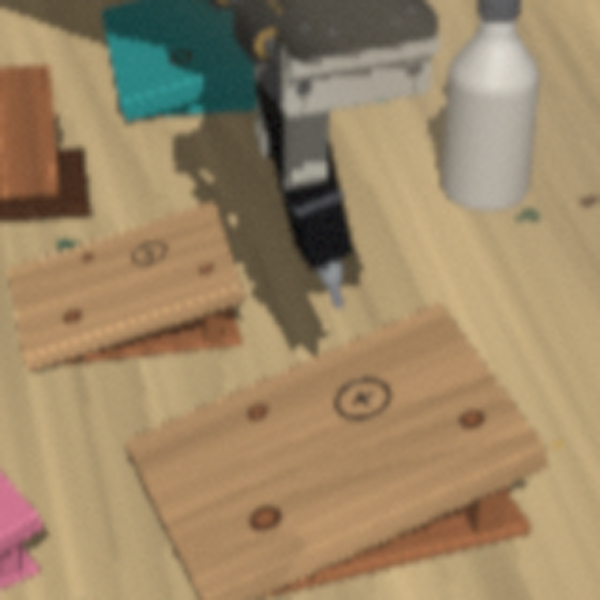

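View pics/h6t.png

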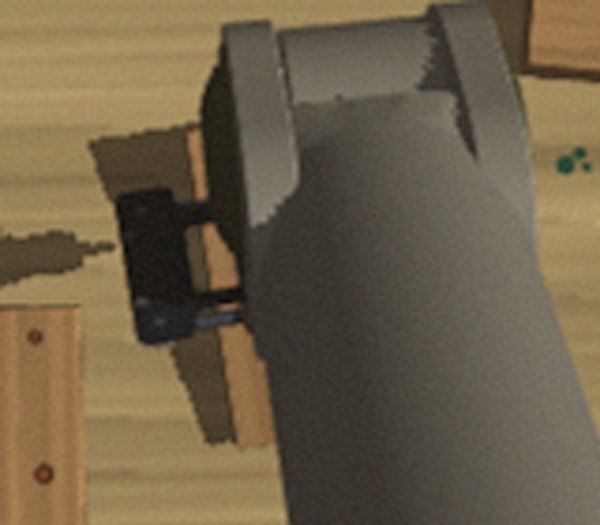

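```bash
cat > tilt.py <<'E'
from h import *
from station import monitor
import sys
def analyse(img,r0,r1,c0,c1,tip,thr=60,Y=None):
    o=monitor.observe();yaw=np.radians(o["ee_rot"][2]);tx=np.array([np.cos(yaw),np.sin(yaw),0]);ty=np.array([np.sin(yaw),-np.cos(yaw),0])
    g=img.max(2).astype(float);L=[];Rr=[]
    for v in range(r0,r1):
        row=g[v,c0:c1];dk=np.flatnonzero(row<thr)
        if len(dk)<4:continue
        runs=np.split(dk,np.flatnonzero(np.diff(dk)>1)+1);k=max(runs,key=len);a,b=k[0],k[-1]
        f=lambda i,j:(thr-row[i])/(row[j]-row[i])
        L.append((c0+a-f(a,a-1),v));Rr.append((c0+b+f(b,b+1),v))
    for nm,e in(("L",L),("R",Rr)):
        e=np.array(e);k=np.polyfit(e[:,1],e[:,0],1);r=e[:,0]-np.polyval(k,e[:,1]);ok=abs(r)<.7;k=np.polyfit(e[ok,1],e[ok,0],1)
        o1,a=rays("side",np.polyval(k,r0),r0);_,b=rays("side",np.polyval(k,r1),r1)
        d=np.cross(np.cross(a,b),tx);d/=np.linalg.norm(d);d*=-np.sign(d[2])
        print(nm,ok.sum(),len(e),"slope",k[0].round(4),"tilt(tip toward +tool y)",np.degrees(np.arctan2(d@ty,-d[2])).round(2),"resid",r[ok].std().round(2))
    o1,d=rays("side",*tip);s=((o["ee_pos"]-o1)@tx)/(d@tx);P=o1+s*d
    G=o["ee_pos"]+[0,0,.051]
    print("tip",P.round(4),"from grasp: ty",((P-G)@ty).round(4),"z",(P-G)[2].round(4),"angle",np.degrees(np.arctan2((P-G)@ty,-(P-G)[2])).round(2),"len",np.linalg.norm(P-G).round(4))
    return P
E
python3 - <<'E'
from tilt import *
im=cv2.imread("pics/side6.png")
for t in(50,60,70):analyse(im,195,209,318,352,(340.1,220.8),t)
print(im[190:212:3,326:348].max(2))
E
```

```text
L 3 14 slope -0.2822 tilt(tip toward +tool y) -13.99 resid 0.4
R 13 14 slope 0.2081 tilt(tip toward +tool y) 11.74 resid 0.27
tip [ 0.5948 -0.009   0.1228] from grasp: ty 0.0275 z -0.1119 angle 13.82 len 0.1152
L 3 14 slope 0.2891 tilt(tip toward +tool y) 14.37 resid 0.3
R 13 14 slope 0.2183 tilt(tip toward +tool y) 12.21 resid 0.18
tip [ 0.5948 -0.009   0.1228] from grasp: ty 0.0275 z -0.1119 angle 13.82 len 0.1152
L 4 14 slope 0.3773 tilt(tip toward +tool y) 17.98 resid 0.48
R 13 14 slope 0.2206 tilt(tip toward +tool y) 12.33 resid 0.12
tip [ 0.5948 -0.009   0.1228] from grasp: ty 0.0275 z -0.1119 angle 13.82 len 0.1152
[[ 69  65  59  51  43  36  34  29  26  24  26  30  32  45  87 142 166 171
  172 171 172 173]
 [ 38  25  25  27  26  33  41  49  58  66  73  75  69  64  65 103 158 173
  172 173 170 174]
 [ 53  33  48  70  73  69  59  49  40  35  33  26  26  27  29  63 122 164
  175 176 174 176]
 [ 80  46  21  22  21  23  26  23  23  25  23  22  26  26  26  31  88 152
  173 176 176 176]
 [ 91  75  39  19  16  22  23  26  23  24  23  25  20  27  21  25  43 103
  160 174 178 176]
 [ 96  89  67  37  19  23  24  24  23  25  21  26  24  19  21  26  27  61
  122 165 175 176]
 [ 95  96  95  82  59  32  21  25  23  29  23  28  34  35  40  49  60  74
   88 122 162 178]
 [ 98  99  96  95  94  81  64  56  61  74  85 109 138 140 126  98  86  87
   86  97 125 165]]
```

```bash
python3 - <<'E'
from tilt import *
im=cv2.imread("pics/side6.png")
print("R");analyse(im,190,206,318,352,(340.1,220.8),100)
print("L");analyse(im,198,207,322,352,(340.1,220.8),60)
cv2.imwrite("pics/h7.png",cv2.resize(im[175:230,310:365],(770,770),interpolation=cv2.INTER_CUBIC))
E
```

```text
R
L 14 16 slope 0.0028 tilt(tip toward +tool y) 0.35 resid 0.31
R 16 16 slope 0.2259 tilt(tip toward +tool y) 12.6 resid 0.04
tip [ 0.5948 -0.009   0.1228] from grasp: ty 0.0275 z -0.1119 angle 13.82 len 0.1152
L
L 9 9 slope 0.2951 tilt(tip toward +tool y) 14.64 resid 0.13
R 9 9 slope 0.2331 tilt(tip toward +tool y) 12.87 resid 0.05
tip [ 0.5948 -0.009   0.1228] from grasp: ty 0.0275 z -0.1119 angle 13.82 len 0.1152
```

View pics/h7.png

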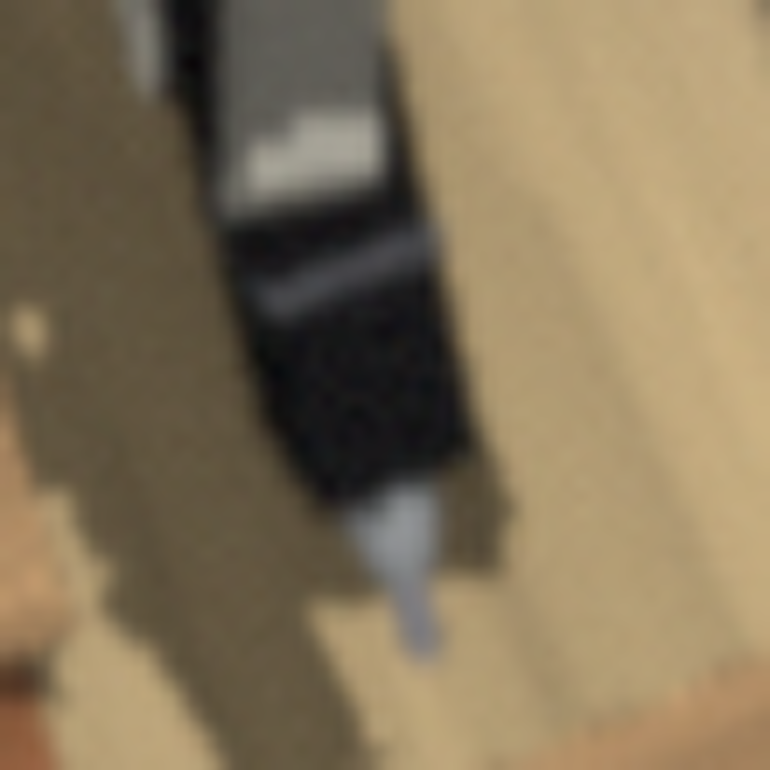

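```bash
python3 - <<'E'
from tilt import *
from scipy.ndimage import gaussian_filter1d
im=cv2.imread("pics/side6.png").astype(float)
o=monitor.observe();yaw=np.radians(o["ee_rot"][2]);tx=np.array([np.cos(yaw),np.sin(yaw),0]);ty=np.array([np.sin(yaw),-np.cos(yaw),0])
cv2.imwrite("pics/h8.png",cv2.resize(im[155:210,305:360].astype(np.uint8),(770,770),interpolation=cv2.INTER_CUBIC))
print(im[166:190:2,322:346].max(2).astype(int))
E
```

```text
[[ 35  42  69 118 158 168 168 160 143 147 161 171 169 171 171 170 169 170
  168 168 171 169 168 167]
 [ 23  29  65 119 158 171 173 169 160 158 168 168 167 167 164 162 163 168
  171 170 170 174 170 169]
 [ 21  22  35  75 124 148 148 146 134 133 133 127 123 119 114 130 167 180
  184 184 185 183 181 180]
 [ 19  25  25  52  84  96  98 100  97  98  98  98  97 100 102 125 163 177
  183 185 186 187 186 183]
 [ 18  16  28  50  82  90  93  94  96  97  96  97  96  97 103 125 159 168
  176 183 186 187 188 186]
 [ 28  18  21  51  82  88  93  95  95  96  96  97  95  97 102 121 154 168
  170 175 182 186 189 187]
 [ 37  21  23  48  80  90  93  97  97  96  96  96  96  96  92  91 130 160
  169 173 175 183 186 188]
 [ 41  20  20  53  80  90  94  95  94  97  95  95  97  95  90  71 100 149
  167 170 174 178 182 185]
 [ 60  31  21  49  79  92  95  95  98 106 108 110 109 108 102  66  79 135
  162 169 172 175 177 183]
 [ 84  55  26  49  82  95 106 110 123 150 161 161 162 161 148  90  58 106
  154 169 169 173 177 180]
 [ 86  68  45  56  86 117 155 162 162 163 161 160 162 157 144  85  43  84
  146 168 169 172 171 175]
 [ 92  84  59  70 100 114 137 136 127 120 109 102  91  80  63  42  28  54
  114 157 169 170 172 174]]
```

View pics/h8.png

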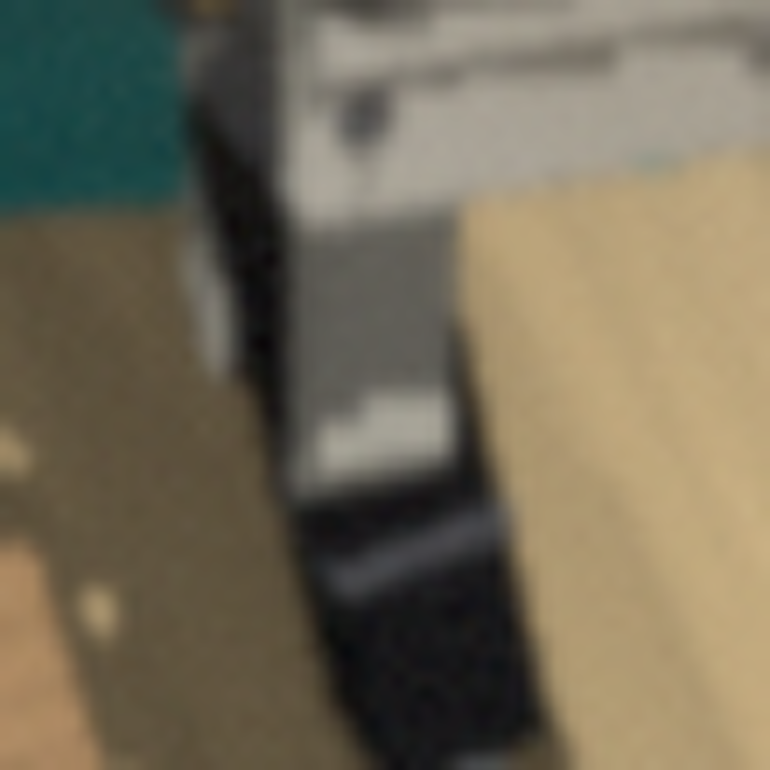

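The probe is gripped and tilted, its tip at (340,221) in the side view, above the board. The tilt reads 12.7° from the right edge, 13.8° from the tip and 14.6° from the left edge, against a slope of 14.8°. Moving to about 15 mm above the cross.

```bash
python3 -m jog '{"dp":[[-0.0015,0.012,0.02],[0,0,0.02],[0,0,0.0135],[0,0,0],[0,0,0]],"roll":[0,0,0,0,0],"jaw":[0.2,0.2,0.2,0.2,0.2]}' 45
python3 - <<'E'
from tilt import *
from station import capture
goto(.58,-.0145,.13,97.9)
p,d=capture("side");cv2.imwrite("pics/side9.png",p);np.save("pics/d9.npy",d)
cv2.imwrite("pics/h9.png",cv2.resize(p[190:265,310:385],(750,750),interpolation=cv2.INTER_CUBIC))
E
```

```text
time_s: 17.12
ee_pos: [0.5802, -0.0137, 0.131]
ee_rot: [180.0, 0.0, 97.9]
wrist_force: [-0.7, 0.8, -1.9]
width: 0.0257
t 17.125 pos [ 0.5802 -0.0137  0.131 ] rot [179.95   0.    97.91] | dp [-0.0007 -0.0003  0.001 ] roll 0.01 F [-0.7  0.8 -1.9] w 0.0257
```

View pics/h9.png

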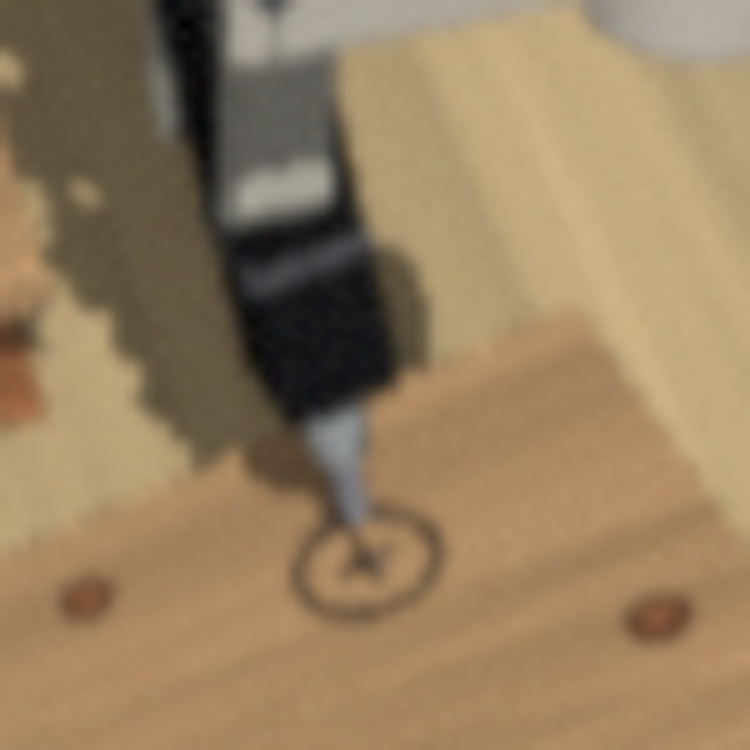

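```bash
python3 - <<'E'
from tilt import *
p=cv2.imread("pics/side9.png")
analyse(p,205,222,330,358,(345.8,242.2),100);analyse(p,218,229,330,358,(345.8,242.2),60)
P=analyse(p,218,229,330,358,(345.8,242.2),70)
S=np.array([.611,-.0083,.0547]);n=np.array([-.2525,-.035,.967]);print((P-S),(P-S)@n)
n2=np.array([-.2563,-.0355,.9659])
# image of spot + 6mm etc
for k in(0,.008,.012,.015):print(k,proj("side",S+k*n))
E
```

```text
L 5 17 slope 0.005 tilt(tip toward +tool y) 1.2 resid 0.14
R 1 17 slope 0.8036 tilt(tip toward +tool y) 32.69 resid 0.0
tip [ 0.6082 -0.01    0.0672] from grasp: ty 0.0282 z -0.1149 angle 13.77 len 0.1183
L 5 11 slope 0.3543 tilt(tip toward +tool y) 16.99 resid 0.46
R 10 11 slope 0.1642 tilt(tip toward +tool y) 9.93 resid 0.35
tip [ 0.6082 -0.01    0.0672] from grasp: ty 0.0282 z -0.1149 angle 13.77 len 0.1183
L 11 11 slope 0.3127 tilt(tip toward +tool y) 15.32 resid 0.21
R 9 11 slope 0.1409 tilt(tip toward +tool y) 8.89 resid 0.35
tip [ 0.6082 -0.01    0.0672] from grasp: ty 0.0282 z -0.1149 angle 13.77 len 0.1183
[-0.00280322 -0.00165932  0.0124665 ] 0.012820993601412815
0 (np.float64(346.72468649974394), np.float64(246.29446981474786))
0.008 (np.float64(345.9351619257963), np.float64(243.56082091491825))
0.012 (np.float64(345.53786876662804), np.float64(242.1852335762747))
0.015 (np.float64(345.23878275296477), np.float64(241.14967853570525))tilt.py:14: RankWarning: Polyfit may be poorly conditioned
  e=np.array(e);k=np.polyfit(e[:,1],e[:,0],1);r=e[:,0]-np.polyval(k,e[:,1]);ok=abs(r)<.7;k=np.polyfit(e[ok,1],e[ok,0],1)
```

```bash
python3 -m jog '{"dp":[[0.0005,0.001,0.004],[0,0.001,0.004],[0,0,0],[0,0,0]],"roll":[0,0,0,0],"jaw":[0.2,0.2,0.2,0.2]}' 45
python3 -m jog '{"dp":[[0,0.0005,0.002],[0,0,0],[0,0,0]],"roll":[0,0,0],"jaw":[0.2,0.2,0.2]}'
python3 - <<'E'
from tilt import *
from station import capture
goto(.58,-.0145,.13,97.9)
p,d=capture("side");cv2.imwrite("pics/side10.png",p)
cv2.imwrite("pics/h10.png",cv2.resize(p[205:265,320:380],(600,600),interpolation=cv2.INTER_CUBIC))
E
```

```text
time_s: 17.68
ee_pos: [0.5817, -0.0133, 0.1223]
ee_rot: [-180.0, -0.0, 97.9]
wrist_force: [-0.3, -0.2, -2.4]
width: 0.0256
time_s: 18.05
ee_pos: [0.5823, -0.0132, 0.1203]
ee_rot: [-180.0, 0.0, 97.9]
wrist_force: [-0.4, -0.5, -1.7]
width: 0.0261
t 18.05 pos [ 0.5823 -0.0132  0.1203] rot [-180.      0.     97.89] | dp [-0.001  -0.0024 -0.0097] roll -0.01 F [-0.4 -0.5 -1.7] w 0.0261
```

View pics/h10.png

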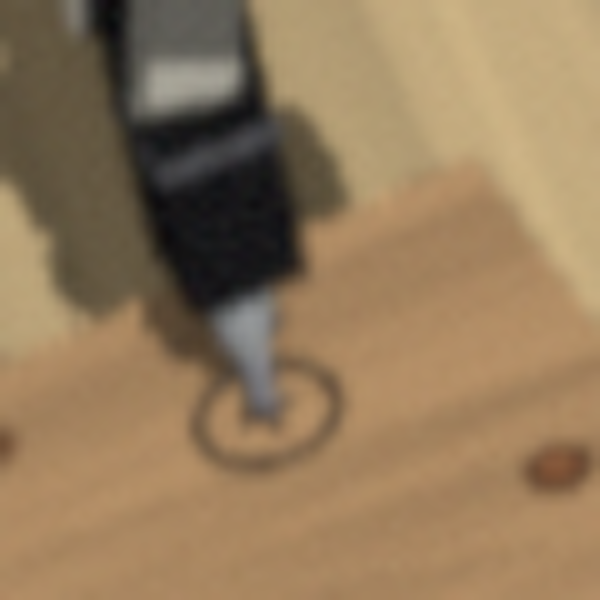

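```bash
for i in 1 2; do python3 -m jog '{"dp":[[0,0.0004,0.0015],[0,0,0],[0,0,0]],"roll":[0,0,0],"jaw":[0.2,0.2,0.2]}';done
```

```text
time_s: 18.48
ee_pos: [0.5827, -0.0131, 0.1188]
ee_rot: [180.0, 0.0, 97.9]
wrist_force: [-0.2, -0.2, -2.2]
width: 0.0261
time_s: 18.85
ee_pos: [0.5831, -0.0131, 0.1173]
ee_rot: [180.0, 0.0, 97.9]
wrist_force: [0.6, 0.2, -1.6]
width: 0.0255
```

```bash
for i in 1; do python3 -m jog '{"dp":[[0,0.0004,0.0015],[0,0,0],[0,0,0]],"roll":[0,0,0],"jaw":[0.2,0.2,0.2]}';done
```

```text
time_s: 19.23
ee_pos: [0.5835, -0.013, 0.1159]
ee_rot: [180.0, 0.0, 97.9]
wrist_force: [-0.2, 0.1, 0.3]
width: 0.0262
```

```bash
python3 - <<'E'
from tilt import *
from station import capture,monitor
p,d=capture("side");cv2.imwrite("pics/side11.png",p)
print(monitor.observe()["wrist_force"])
p2,d=capture("side");print(monitor.observe()["wrist_force"])
p3,d=capture("side");print(monitor.observe()["wrist_force"])
p=np.mean([p,p2,p3],0).astype(np.uint8);cv2.imwrite("pics/side11.png",p)
cv2.imwrite("pics/h11.png",cv2.resize(p[205:265,320:380],(600,600),interpolation=cv2.INTER_CUBIC))
E
```

```text
[-0.27925663 -0.15500122  0.29545975]
[-0.08394661 -0.06807602  0.31024957]
[-0.03756246 -0.79110005 -0.77103261]
```

View pics/h11.png

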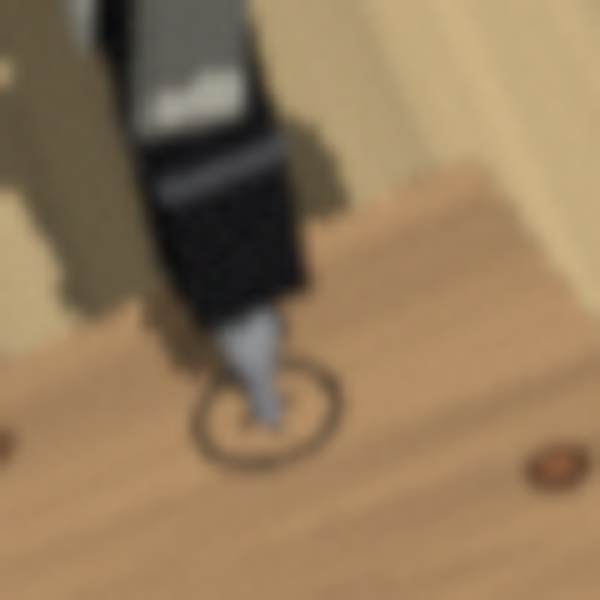

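```bash
cat > edge.py <<'E'
from h import *
from station import monitor
def edge(img,pts,r0,r1,label):
    "pts: rough line (u at r0, u at r1); darkest-to-light gradient peak per row, angle in plane normal to tool x"
    o=monitor.observe();yaw=np.radians(o["ee_rot"][2]);tx=np.array([np.cos(yaw),np.sin(yaw),0]);ty=np.array([np.sin(yaw),-np.cos(yaw),0])
    g=cv2.GaussianBlur(img,(3,3),0).max(2).astype(float);G=abs(np.gradient(g,axis=1));E=[]
    for v in range(r0,r1+1):
        u=int(round(pts[0]+(pts[1]-pts[0])*(v-r0)/(r1-r0)));w=G[v,u-3:u+4];k=np.argmax(w)
        if 0<k<6:
            a,b,c=w[k-1:k+2];E.append((u-3+k+.5*(a-c)/(a-2*b+c+1e-9),v))
    E=np.array(E)
    for _ in range(4):
        k=np.polyfit(E[:,1],E[:,0],1);r=E[:,0]-np.polyval(k,E[:,1]);E=E[abs(r)<max(.25,2*r.std())]
    _,a=rays("side",np.polyval(k,r0),r0);_,b=rays("side",np.polyval(k,r1),r1)
    d=np.cross(np.cross(a,b),tx);d/=np.linalg.norm(d);d*=-np.sign(d[2])
    print(label,len(E),"slope",k[0].round(3),"ends",np.polyval(k,[r0,r1]).round(1),"tilt",np.degrees(np.arctan2(d@ty,-d[2])).round(2),"res",r.std().round(2))
E
python3 - <<'E'
from edge import *
p=cv2.imread("pics/side11.png")
edge(p,(346.5,349.5),213,230,"R lower");edge(p,(344,350),203,230,"R long");edge(p,(334,339),217,234,"L")
p=cv2.imread("pics/side6.png")
edge(p,(339.5,345),187,207,"6 R");edge(p,(338,345),181,207,"6 R long");edge(p,(327.5,332),195,208,"6 L")
p=cv2.imread("pics/side11.png")
cv2.imwrite("pics/h12.png",cv2.resize(p[185:255,315:375],(600,700),interpolation=cv2.INTER_CUBIC))
E
```

```text
R lower 14 slope 0.204 ends [346.6 350.1] tilt 11.69 res 0.09
R long 22 slope 0.212 ends [344.4 350.2] tilt 12.05 res 0.1
L 7 slope 0.3 ends [331.5 336.6] tilt 14.8 res 0.2
6 R 19 slope 0.218 ends [339.7 344. ] tilt 12.24 res 0.09
6 R long 26 slope 0.205 ends [338.6 343.9] tilt 11.67 res 0.13
6 L 9 slope 0.357 ends [325.2 329.8] tilt 17.23 res 0.12
```

View pics/h12.png

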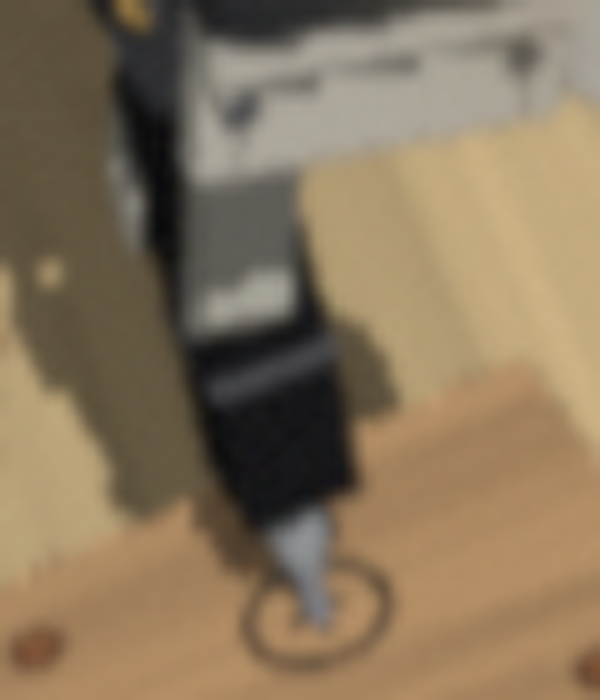

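```bash
python3 - <<'E'
from h import *
yaw=np.radians(97.9);tx=np.array([np.cos(yaw),np.sin(yaw),0]);ty=np.array([np.sin(yaw),-np.cos(yaw),0])
def ang(a,b):
    _,x=rays("side",*a);_,y=rays("side",*b);d=np.cross(np.cross(x,y),tx);d/=np.linalg.norm(d);d*=np.sign(d@ty);return np.degrees(np.arctan2(d[2],d@ty))
print("band",ang((335.7,224.5),(348.3,220)),"bottom",ang((340.8,237.5),(350.5,233.7)))
# sub-pixel band: brightest row per column
for f,off in(("pics/side11.png",0),):
    g=cv2.imread(f).max(2).astype(float);E=[]
    for u in range(336,348):
        v0=int(round(224.5-(u-335.7)*4.5/12.6));w=g[v0-2:v0+3,u];w=w-w.min();E.append((u,v0+(w*np.arange(-2,3)).sum()/w.sum()))
    E=np.array(E);k=np.polyfit(E[:,0],E[:,1],1);r=E[:,1]-np.polyval(k,E[:,0]);print(k,r.round(2));print("band fit",ang((336,np.polyval(k,336)),(347,np.polyval(k,347))))
# gripper horizontal lower edge ref (white body): crop (205,180)->(560,105)
print("ref body edge",ang((315+20.5,185+18.0),(315+56,185+10.5)))
E
```

```text
band 9.898332430463139 bottom 11.864286232817383
[ -0.37681013 350.46333734] [-0.34 -0.03  0.18  0.01  0.07  0.23 -0.05  0.08  0.18 -0.06  0.1  -0.35]
band fit 11.181380598424363
ref body edge 0.9736560550919859
```

Direction cues (right edge about 12.0°, band 11.2°, lower handle edge 11.9°) agree that the probe leans about 12°, against the 14.8–15° wanted. The tip looks right on the cross at (346.8,246.5). I'll press to about 4 mm, loosen the grip to 8 N and swing the handle about 2.7° around the resting tip.

```bash
python3 -m jog '{"dp":[[0,0.0004,0.0015],[0,0.0004,0.0015],[0,0,0],[0,0,0]],"roll":[0,0,0,0],"jaw":[0.2,0.2,0.2,0.2]}' 45
python3 -m jog '{"dp":[[0,0,0],[0,0,0],[0,-0.001,0.0003],[0,-0.001,0.0003],[0,-0.001,0.0003],[0,-0.001,0.0003],[0,-0.001,0.0003],[0,0,0]],"roll":[0,0,0,0,0,0,0,0],"jaw":[0.2,0.2,0.2,0.2,0.2,0.2,0.2,0.2]}' 8
python3 - <<'E'
from edge import *
from station import capture
p=np.mean([capture("side")[0] for _ in range(3)],0).astype(np.uint8);cv2.imwrite("pics/side13.png",p);print(monitor.observe()["wrist_force"])
cv2.imwrite("pics/h13.png",cv2.resize(p[185:255,315:375],(600,700),interpolation=cv2.INTER_CUBIC))
E
```

```text
time_s: 19.88
ee_pos: [0.5842, -0.0129, 0.1128]
ee_rot: [-180.0, 0.0, 97.9]
wrist_force: [-1.5, 0.4, 0.8]
width: 0.0258
time_s: 20.88
ee_pos: [0.5791, -0.0136, 0.1113]
ee_rot: [-180.0, 0.0, 97.9]
wrist_force: [0.1, -0.1, 2.3]
width: 0.026
[-0.17897071  0.07040653  1.09093711]
```

View pics/h13.png

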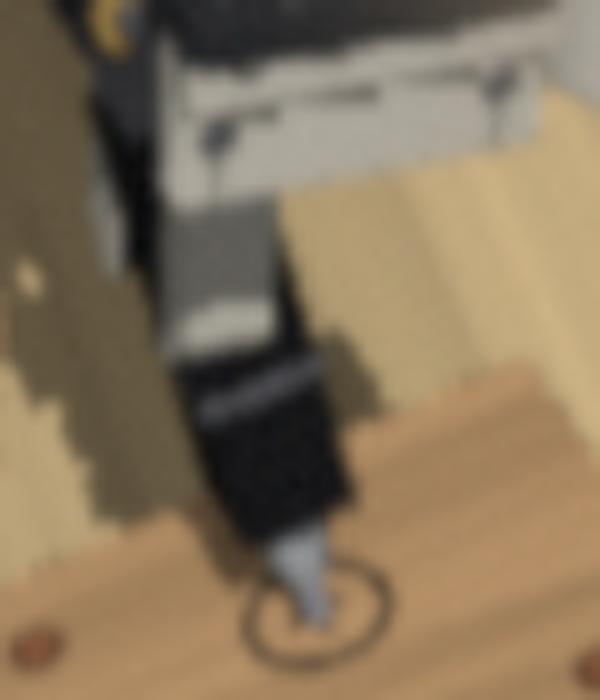

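```bash
python3 - <<'E'
from edge import *
p=cv2.imread("pics/side13.png")
edge(p,(345,350),216,233,"R lower");edge(p,(343,350),207,233,"R long");edge(p,(333.5,340),224,238,"L")
yaw=np.radians(97.9);tx=np.array([np.cos(yaw),np.sin(yaw),0]);ty=np.array([np.sin(yaw),-np.cos(yaw),0])
def ang(a,b):
    _,x=rays("side",*a);_,y=rays("side",*b);d=np.cross(np.cross(x,y),tx);d/=np.linalg.norm(d);d*=np.sign(d@ty);return np.degrees(np.arctan2(d[2],d@ty))
print("bottom",ang((315+25.5,185+54.2),(315+35.2,185+49.8)),"band",ang((334.8,226.3),(347.3,221.3)))
# board reference: across-slope side edges of board? up-slope edge near (-y side) direction in same plane
g=p
E
python3 - <<'E'
# reference: board's lower (-y) long edge, visible in side0: direction along slope should read the slope angle
from h import *
s=cv2.imread("pics/side0.png");cv2.imwrite("pics/brd.png",cv2.resize(s[215:310,275:405],(780,570),interpolation=cv2.INTER_CUBIC))
E
```

```text
R lower 14 slope 0.284 ends [345.  349.9] tilt 14.99 res 0.25
R long 18 slope 0.265 ends [342.9 349.7] tilt 14.21 res 0.12
L 8 slope 0.429 ends [331.6 337.6] tilt 19.73 res 0.07
bottom 15.83109048757203 band 12.635622080151979
```

View pics/brd.png

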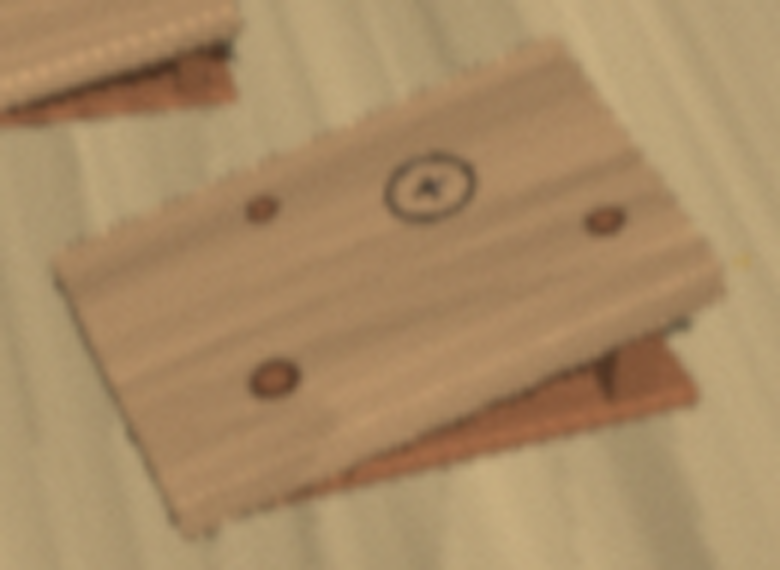

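```bash
python3 - <<'E'
from h import *
yaw=np.radians(97.9);tx=np.array([np.cos(yaw),np.sin(yaw),0]);ty=np.array([np.sin(yaw),-np.cos(yaw),0])
def ang(a,b):
    _,x=rays("side",*a);_,y=rays("side",*b);d=np.cross(np.cross(x,y),tx);d/=np.linalg.norm(d);d*=np.sign(d@ty);return np.degrees(np.arctan2(d[2],d@ty))
q=lambda a:(275+a[0]/6,215+a[1]/6)
print(ang(q((55,265)),q((565,42))),ang(q((185,520)),q((722,270))),ang(q((195,535)),q((722,298))))
E
```

```text
14.852039063779152 16.017297953329543 14.885943619551655
```

```bash
python3 -m jog '{"dp":[[0,0,0],[0,0,0]],"roll":[0,0],"jaw":[0.2,0.2]}' 45 
python3 - <<'E'
from h import *
from station import capture,monitor
F=[]
for _ in range(16):
    capture("side");F.append(monitor.observe()["wrist_force"])
F=np.array(F);print(F.mean(0).round(2),(F.std(0)/4).round(2))
E
```

```text
time_s: 21.28
ee_pos: [0.5792, -0.0136, 0.1113]
ee_rot: [-180.0, 0.0, 97.9]
wrist_force: [-0.2, 0.2, 1.7]
width: 0.0257
[-0.29  0.09  1.71] [0.16 0.18 0.15]
```

```bash
python3 -m jog '{"dp":[[0,0.0003,0.0013],[0,0,0],[0,0,0]],"roll":[0,0,0],"jaw":[0.2,0.2,0.2]}' 45 
python3 - <<'E'
from edge import *
from station import capture,monitor
F=[];I=[]
for _ in range(16):
    I.append(capture("side")[0]);F.append(monitor.observe()["wrist_force"])
F=np.array(F);print(F.mean(0).round(2),(F.std(0)/4).round(2),monitor.observe()["ee_pos"],monitor.observe()["time_s"])
p=np.mean(I,0).astype(np.uint8);cv2.imwrite("pics/side14.png",p)
edge(p,(343,350),207,233,"R long");edge(p,(345,350),216,233,"R lower")
cv2.imwrite("pics/h14.png",cv2.resize(p[205:265,320:380],(700,700),interpolation=cv2.INTER_CUBIC))
cv2.imwrite("pics/h14f.png",p)
E
```

```text
time_s: 22.45
ee_pos: [0.5796, -0.0136, 0.11]
ee_rot: [-180.0, 0.0, 97.9]
wrist_force: [-0.8, 0.1, 1.8]
width: 0.0253
[-0.72 -0.31  1.99] [0.13 0.09 0.1 ] [ 0.57958668 -0.01354734  0.11001747] 23.25
R long 18 slope 0.257 ends [343.  349.7] tilt 13.88 res 0.09
R lower 13 slope 0.277 ends [345.1 349.8] tilt 14.72 res 0.18
```

View pics/h14.png

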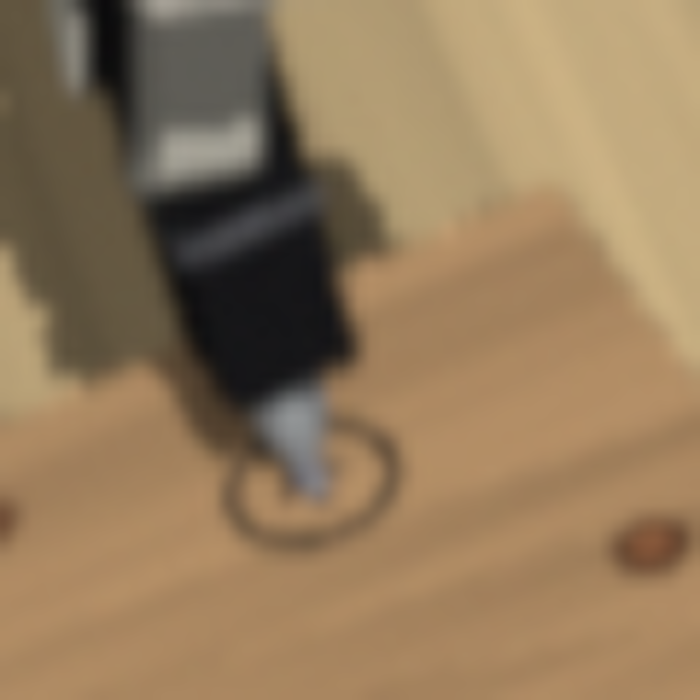

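View pics/h14f.png

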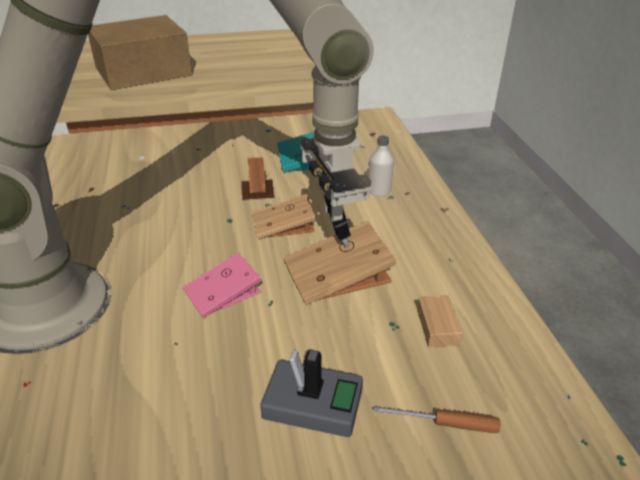

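The tip sits at about (347,247), on the cross in the side view. The axial force is about 4 N, so the pin is in about 5.5–6 mm, and the lean is about 14–15°. Nothing else has moved. Handing in.

```bash
python3 -c "
from station import order,monitor
print(order.sign_off());print(monitor.observe()['time_s'])"
```

```text
the job is handed in; nothing more can be done
None
the job is handed in; nothing more can be done
```

I zeroed the meter, then took the probe from its holder, and handed in at about 23 s while holding it on the large pine board's cross. sign_off gave no verdict.

- **Meter:** the trigger was squeezed to its stop (jaws 33 mm apart) and the side view showed it sprung back out afterwards.
- **Leaning the probe:** the arm can only point down, so I leaned the probe in the grip against the holder's rim. That gave only about 12°. I swung it the rest of the way about its tip on the board with a light 8 N grip, then gripped at 45 N.
- **Tip position:** in the side view the tip is on the cross to within about 1 px, roughly 2 mm. The arm hid the tip from the top camera.
- **Pressing:** about 4 N along the probe. Force and travel both put the pin about 5.5–6 mm in, roughly halfway.
- **Angle:** the last readings from the probe's right edge were 13.9° and 14.7°, against a slope of 14.8–15°. Other cues scattered more: the handle band read 12.6°, its bottom edge 15.8°, and the noisy left edge up to 19.7°. I relied on the right edge because it was the cleanest.
- **Reported tool height:** the pictures put the fingertips about 40 mm higher than the reported TCP implied, so I set heights from the pictures.
- **Other things:** the glue, offcut, screwdriver and other boards look undisturbed in the last side view.

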